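Bolt down the pressure pan's lid

ROBOT

A 6-joint arm with a two-finger parallel gripper is mounted at the origin on the work surface. World frame = base frame: x ahead of the robot, y to its left, z up, the work surface at z = 0. Lengths are in mm, angles in rad, forces in N, time in s.
With the tool pointing down it reaches from about 300 to 875 mm from the base axis. Payload 4.2 kg.
Tool frame: the origin (TCP) lies between the finger pads; the fingertips stand 25 mm ahead of it and the grasp point (between the pads) lies 6 mm ahead of it; z points along the fingers, x is the direction in which the jaws open and shut, and the axes are right-handed (so a half turn about z gives the same grasp; the last joint's range is limited). The gripper opens to 85 mm and grips with 20 to 120 N. Pads are 22 mm wide; open, the fingers measure 114 mm over their backs; the gripper's body (76 mm by 85 mm) begins 54 mm behind the grasp point. The pads swing forward as they close: fully open they stand 13 mm farther back than shut.
Start: joints at [-1.201, 0.32, 1.565, -0, 1.257, -0.02], TCP at [218.505, -531.878, 256.338] pointing down, gripper open.
Joint ranges: [-3.11, 3.11], [-0.84, 2.01], [0.21, 2.61], [-1.34, 4.49], [0.05, 2.63], [-2.56, 2.56]. Speed limits (rad/s): [2.57, 2.57, 3.14, 3.14, 3.14, 3.14].

INTERFACE

Orientations are given as a unit quaternion [w, x, y, z].
In Python, from plant import bot gives the robot as it stands.
- The arm moves only by the shell command python3 -m jog 'ROWS' [FORCE]. ROWS is JSON, one flat list of numbers, 7 for each row, row after row: the shift along the tool's x, y, z in cm, then the turn, a rotation vector about the tool's x, y, z in rad, then the opening, from 0 (shut) to 1 (fully open). A call has 1 to 8 rows; each row shifts and turns the commanded pose from where the row before left it, along the tool's axes as they then stand; what a row does not reach is not made up. A row lasts 1/12 s, in which the tool goes at most 41.7 mm and 7.16 degrees, less where a joint would pass 70% of its speed; a pose out of reach is approached as far as the arm can. A call with a gripper value outside its range is refused whole. The fingers move at their own pace and stop on an object; FORCE is the grip in N (left out, the last holds). Time passes only in rows, so rows that do not move let the fingers close. It gives the time, the measured TCP pose, the force and the opening at its end, in the units of the state.
- bot.get_state(): the state, without advancing time (a new reading comes with each control period).
- bot.read_camera(name): name is "side" or "top"; returns the picture (400x640x3 uint8, blue, green, red); there is no depth.
- bot.camera_model(name): a dict with "K" (3x3 intrinsics, pixels), "dist" ([k1, k2, p1, p2, k3] as OpenCV has them; the pictures are not rectified), "R" (3x3) and "t" (3): a world point X has camera coordinates R X + t. Camera axes: x right, y down, z forward; pixel columns grow to the right and rows downward; lengths in mm; the calibration is good to about 2 mm. A picture is of the moment at which its call begins. camera_model takes no time and is no camera call.
- bot.close_job(): hands the job in, once; it reports no verdict.
The state is a dict: "clock": time; "q": joint angles; "qd": joint speeds; "joint_efforts": joint torques, N m; "tool_pos": TCP position; "eef_rot": TCP orientation; "ft_force": force on the tool from outside, world axes, zero at the start; "wrist_torque": the same for the moment, N m; "width": finger opening in mm.
Only numpy, scipy, OpenCV 4.12 (cv2) and the standard library are available. Lean on these libraries where they do the work, as an engineer would, in place of code of your own. Each camera call takes 0.05 s, during which the arm holds its last target. There are 200 camera calls.

TASK

Take the socket key and tighten the four square nuts on the pressure pan's lid crosswise, each time going from one to the one opposite: a first round of about an eighth of a turn clockwise each, then a second crosswise round in which each nut is turned until you feel it come up hard and nipped up about 15 degrees beyond that, but never 25 degrees, which strips the thread. Turn the nuts only with the key, then leave it standing upright on its cork disc, disturbing nothing else.

Things in the scene. Friction and masses are not known exactly. Their poses are not given: they have to be found in the camera images.
- pan: Low pressure pan, fixed, 226 mm across; origin under its centre, z up. Its steel lid's flat rim is 120 mm above the counter; a black knob in the lid's middle reaches 141 mm. Side grips reach 150 mm out along the pan's +x and -x. Nuts 1 to 4 stand 80 mm from the centre at 45, 135, 225, 315 degrees from the pan's x axis (counter-clockwise from above): 1 is opposite 3, 2 opposite 4.
- key_grip (a point): Loose socket key, 114 mm tall, about 0.28 kg, standing socket down on the cork disc. The point is the centre of its black grip, 91 mm above the foot; z up. The grip is a flat upright bar: 50 mm along the key's x, 16 mm thick along its y (take it across this), 46 mm tall (68 to 114 mm above the foot). Below it is a round shank 16 mm thick.
- key_foot (a point): Centre of the key's underside, the mouth of its socket (same axes as the grip). The steel socket is a square 32 mm outside and 28 mm tall, open below: a square hole 22.5 mm wide and 20 mm deep, sides along the key's x and y. It fits a nut at any quarter turn, with about 8 degrees of play each way.
- rest: Fixed cork disc, 100 mm across and 8 mm thick, on which the key stands at the start and must stand at the end; origin at the centre of its underside.
- nut1_top (a point): Clamp nut 1: dark steel square head 20 mm across flats, standing on the lid, its top 16 mm above the rim, the upper 6 mm tapering to 16 mm; the stud's end shows 2 mm above it. The point is on its axis, 15 mm above the lid's rim; x and y are square to its flats, z up. With the key fully on, the key's foot rests on the lid's rim around the nut.
- nut1_corner (a point): A top corner of nut 1, 14.1 mm from its axis, at 45 degrees between the nut's x and y; turns with the nut. From its start the nut runs clockwise by 52 to 75 degrees against a steady 0.1 N m, then comes up hard; how far differs for each nut and each time, cannot be seen and must be felt. It stays where it is left.
- stud1 (a joint): How far nut 1 has been nipped up beyond the point where it came up hard, rad, clockwise: 0 until then. Moving on past that point takes 0.5 N m at first, rising by 0.8 N m per rad, and it stays there. Fully tight is 0.05 or more, aim at about 0.25; past 0.45 the thread is stripped.
- nut2_top (a point): Clamp nut 2: dark steel square head 20 mm across flats, standing on the lid, its top 16 mm above the rim, the upper 6 mm tapering to 16 mm; the stud's end shows 2 mm above it. The point is on its axis, 15 mm above the lid's rim; x and y are square to its flats, z up. With the key fully on, the key's foot rests on the lid's rim around the nut.
- nut2_corner (a point): A top corner of nut 2, 14.1 mm from its axis, at 45 degrees between the nut's x and y; turns with the nut. From its start the nut runs clockwise by 52 to 75 degrees against a steady 0.1 N m, then comes up hard; how far differs for each nut and each time, cannot be seen and must be felt. It stays where it is left.
- stud2 (a joint): How far nut 2 has been nipped up beyond the point where it came up hard, rad, clockwise: 0 until then. Moving on past that point takes 0.5 N m at first, rising by 0.8 N m per rad, and it stays there. Fully tight is 0.05 or more, aim at about 0.25; past 0.45 the thread is stripped.
- nut3_top (a point): Clamp nut 3: dark steel square head 20 mm across flats, standing on the lid, its top 16 mm above the rim, the upper 6 mm tapering to 16 mm; the stud's end shows 2 mm above it. The point is on its axis, 15 mm above the lid's rim; x and y are square to its flats, z up. With the key fully on, the key's foot rests on the lid's rim around the nut.
- nut3_corner (a point): A top corner of nut 3, 14.1 mm from its axis, at 45 degrees between the nut's x and y; turns with the nut. From its start the nut runs clockwise by 52 to 75 degrees against a steady 0.1 N m, then comes up hard; how far differs for each nut and each time, cannot be seen and must be felt. It stays where it is left.
- stud3 (a joint): How far nut 3 has been nipped up beyond the point where it came up hard, rad, clockwise: 0 until then. Moving on past that point takes 0.5 N m at first, rising by 0.8 N m per rad, and it stays there. Fully tight is 0.05 or more, aim at about 0.25; past 0.45 the thread is stripped.
- nut4_top (a point): Clamp nut 4: dark steel square head 20 mm across flats, standing on the lid, its top 16 mm above the rim, the upper 6 mm tapering to 16 mm; the stud's end shows 2 mm above it. The point is on its axis, 15 mm above the lid's rim; x and y are square to its flats, z up. With the key fully on, the key's foot rests on the lid's rim around the nut.
- nut4_corner (a point): A top corner of nut 4, 14.1 mm from its axis, at 45 degrees between the nut's x and y; turns with the nut. From its start the nut runs clockwise by 52 to 75 degrees against a steady 0.1 N m, then comes up hard; how far differs for each nut and each time, cannot be seen and must be felt. It stays where it is left.
- stud4 (a joint): How far nut 4 has been nipped up beyond the point where it came up hard, rad, clockwise: 0 until then. Moving on past that point takes 0.5 N m at first, rising by 0.8 N m per rad, and it stays there. Fully tight is 0.05 or more, aim at about 0.25; past 0.45 the thread is stripped.
- bowl: Bystander: orange mixing bowl, 170 mm across, 85 mm tall; origin at the underside. Leave alone.
- oil: Bystander: oil bottle, 56 mm across, 190 mm tall; origin at the underside. Leave alone.
- yoghurt: Bystander: yellow yoghurt pot, 60 mm across, 65 mm tall; origin at the underside. Leave alone.
- mug: Bystander: white mug, 80 mm across, 92 mm tall; origin at the underside. Leave alone.
- sugar: Bystander: sugar tub, 110 mm across, 110 mm tall; origin at the underside. Leave alone.
- spoon: Bystander: spoon with a wooden handle, lying flat; origin at the underside. Leave alone.
- pepper: Bystander: pepper pot, 44 mm across, 100 mm tall; origin at the underside. Leave alone.

How it is judged (in metres and radians):
On the way, in this order (a step that is already met when the one before it is completed fails the run):
1. first round done: all four nuts turned by at least 17 degrees, none fully tight (distance of each of nut1_corner, nut2_corner, nut3_corner, nut4_corner from where it was at the start of the episode above 0.0042 m and not (value of joint stud1 above 0.05 rad) and not (value of joint stud2 above 0.05 rad) and not (value of joint stud3 above 0.05 rad) and not (value of joint stud4 above 0.05 rad)), for 0.1 s.
2. second round done: all four nuts up hard (value of joint each of stud1, stud2, stud3, stud4 above 0.05 rad), for 0.1 s.
At the end, for the whole second after the job is handed in: Each nut has been nipped up by 0.05 to 0.45 rad beyond where it came up hard and not turned back (it stands at least 48 degrees on from its start); the key stands upright (within 6 degrees) on the cork disc, its axis within 40 mm of the disc's centre, let go (all of step 2 and distance of each of nut1_corner, nut2_corner, nut3_corner, nut4_corner from where it was at the start of the episode above 0.0115 m and horizontal distance between key_grip and rest below 0.04 m and angle between key_grip's own z axis and vertical below 0.1 rad and z of key_grip in the frame of rest between 0.094 and 0.104 m); the robot touches nothing.
It fails at once if a nut overtightened: driven more than 0.45 rad (26 degrees) beyond where it came up hard (value of joint any of stud1, stud2, stud3, stud4 above 0.45 rad).
It fails at once if first round out of cross order: two neighbouring nuts turned (17 degrees or more) with neither of their opposites turned ((distance of each of nut1_corner, nut2_corner from where it was at the start of the episode above 0.0042 m and not (distance of nut3_corner from where it was at the start of the episode above 0.0042 m) and not (distance of nut4_corner from where it was at the start of the episode above 0.0042 m)) or (distance of each of nut2_corner, nut3_corner from where it was at the start of the episode above 0.0042 m and not (distance of nut4_corner from where it was at the start of the episode above 0.0042 m) and not (distance of nut1_corner from where it was at the start of the episode above 0.0042 m)) or (distance of each of nut3_corner, nut4_corner from where it was at the start of the episode above 0.0042 m and not (distance of nut1_corner from where it was at the start of the episode above 0.0042 m) and not (distance of nut2_corner from where it was at the start of the episode above 0.0042 m)) or (distance of each of nut4_corner, nut1_corner from where it was at the start of the episode above 0.0042 m and not (distance of nut2_corner from where it was at the start of the episode above 0.0042 m) and not (distance of nut3_corner from where it was at the start of the episode above 0.0042 m))).
It fails at once if second round out of order: a nut fully tight before all four have had their first turn (17 degrees or more), or two neighbouring nuts fully tight with neither of their opposites tight ((value of joint any of stud1, stud2, stud3, stud4 above 0.05 rad and (not (distance of nut1_corner from where it was at the start of the episode above 0.0042 m) or not (distance of nut2_corner from where it was at the start of the episode above 0.0042 m) or not (distance of nut3_corner from where it was at the start of the episode above 0.0042 m) or not (distance of nut4_corner from where it was at the start of the episode above 0.0042 m))) or ((value of joint each of stud1, stud2 above 0.05 rad and not (value of joint stud3 above 0.05 rad) and not (value of joint stud4 above 0.05 rad)) or (value of joint each of stud2, stud3 above 0.05 rad and not (value of joint stud4 above 0.05 rad) and not (value of joint stud1 above 0.05 rad)) or (value of joint each of stud3, stud4 above 0.05 rad and not (value of joint stud1 above 0.05 rad) and not (value of joint stud2 above 0.05 rad)) or (value of joint each of stud4, stud1 above 0.05 rad and not (value of joint stud2 above 0.05 rad) and not (value of joint stud3 above 0.05 rad)))).
It fails at once if a nut touched with the fingers (contact force between the fingers and stud1 above 0.5 N or contact force between the fingers and stud2 above 0.5 N or contact force between the fingers and stud3 above 0.5 N or contact force between the fingers and stud4 above 0.5 N).
It fails at once if a bystander moved by more than 30 mm (distance of any of bowl, oil, yoghurt, mug, sugar, spoon, pepper from where it was at the start of the episode above 0.03 m).
It also fails if it takes over 72 s, if anything falls off the work surface, if the arm or the gripper's body presses on something with over 40 N, if the wrist force passes 120 N, or if a joint passes its speed limit or range.

## Working session

There is one attempt and no reset: what is moved stays moved. The work goes in short steps, Python scripts to look and compute and a shell command to move; the robot and the scene stay as the last step left them, time stands still between calls to the robot, and variables do not carry over. Pictures are saved under pics/ and viewed, about 8 in all and at most 12, crops included, and the job is handed in when it is done.

```bash
ls; mkdir -p pics
python3 - <<'E'
from plant import bot
import cv2
for n in("top","side"):
    cv2.imwrite(f"pics/{n}0.png",bot.read_camera(n)); m=bot.camera_model(n); print(n,m)
print(bot.get_state())
E
```

```text
pics
top {'K': array([[462.54751555,   0.        , 319.37137754],
       [  0.        , 462.54751555, 204.92274574],
       [  0.        ,   0.        ,   1.        ]]), 'dist': array([-0.00731164,  0.        ,  0.        ,  0.        ,  0.        ]), 'R': array([[ 0.01372561, -0.99975417, -0.01741306],
       [-0.98736464, -0.0108019 , -0.15809611],
       [ 0.15786916,  0.019363  , -0.98727018]]), 't': array([ -30.92125206,  550.3206134 , 1504.20802552])}
side {'K': array([[418.35450755,   0.        , 321.50245289],
       [  0.        , 418.35450755, 196.62763593],
       [  0.        ,   0.        ,   1.        ]]), 'dist': array([-0.00361506,  0.        ,  0.        ,  0.        ,  0.        ]), 'R': array([[-0.76261608, -0.64684679,  0.00243641],
       [-0.50813835,  0.5967431 , -0.62104194],
       [ 0.40026507, -0.4748546 , -0.78377355]]), 't': array([376.70780784, 362.41658619, 916.65557767])}
{'clock': 0.1, 'q': array([-1.20105048e+00,  3.20233369e-01,  1.56552473e+00,  2.78461908e-06,
        1.25738121e+00, -2.00368026e-02]), 'qd': array([-0.00048805, -0.00244334, -0.00379706, -0.00035101,  0.00069661,
       -0.00029254]), 'joint_efforts': array([ 1.25281087e-03, -4.16408265e+01, -2.34704071e+01,  1.90013799e-05,
        4.88283797e-03,  7.33524899e-06]), 'tool_pos': array([ 218.34216837, -531.53597503,  255.57573168]), 'eef_rot': array([-4.44443348e-04,  8.30658100e-01, -5.56782294e-01, -6.32855889e-04]), 'ft_force': array([-0.04493969,  0.3142371 ,  0.54877416]), 'wrist_torque': array([0.00271189, 0.01332304, 0.03672504]), 'width': 84.92636706203616}
```

View pics/top0.png

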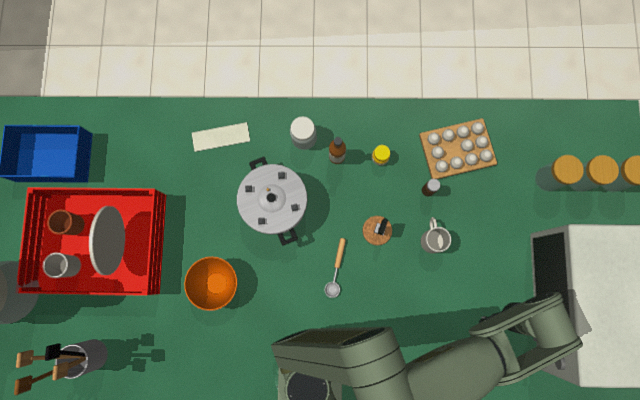

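View pics/side0.png

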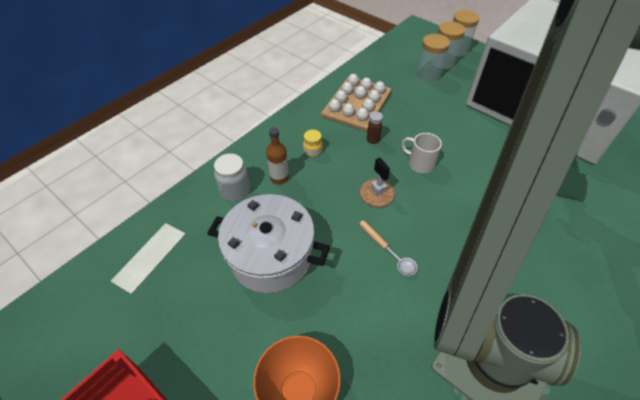

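```bash
cat > h.py <<'E'
from plant import bot
import cv2, numpy as np
from scipy.spatial.transform import Rotation as Ro
M={n:bot.camera_model(n) for n in("top","side")}
def proj(n,X):
    m=M[n]; return cv2.projectPoints(np.asarray(X,float).reshape(-1,1,3),cv2.Rodrigues(m["R"])[0],m["t"],m["K"],m["dist"])[0][:,0]
def back(n,uv,z):
    m=M[n]; p=cv2.undistortPoints(np.asarray(uv,float).reshape(-1,1,2),m["K"],m["dist"])[:,0]
    d=np.c_[p,np.ones(len(p))]@m["R"]; c=-m["R"].T@m["t"]
    return c+d*((z-c[2])/d[:,2])[:,None]
def crop(n,img,x,y,w,h,s): 
    return cv2.resize(img[y:y+h,x:x+w],None,fx=s,fy=s,interpolation=cv2.INTER_CUBIC)
E
python3 - <<'E'
from h import *
t=cv2.imread("pics/top0.png");s=cv2.imread("pics/side0.png")
a=crop("top",t,232,155,80,60*4//3,5); b=crop("side",s,205,190,133,80,3)
c=crop("top",t,355,205,50,50,4); d=crop("side",s,350,150,50,60,4)
W=np.zeros((600,800,3),np.uint8)
W[:400,:400]=a; W[:240,400:799]=b; W[400:600,:200]=c; W[300:540,400:600]=d
cv2.imwrite("pics/m.png",W)
# dark nut blobs
for n,im,c0,r in(("top",t,(272,198),34),("side",s,(267,235),44)):
    g=im.max(axis=2).astype(float); 
    k=(g<90).astype(np.uint8); N,L,S,C=cv2.connectedComponentsWithStats(k)
    for i in range(1,N):
        if 6<S[i,4]<150 and np.hypot(*(C[i]-c0))<r*1.4:
            x,y,w,h=S[i][:4]
            w8=np.clip(150-g[y-1:y+h+1,x-1:x+w+1],0,None); yy,xx=np.mgrid[y-1:y+h+1,x-1:x+w+1]
            u=[(w8*xx).sum()/w8.sum(),(w8*yy).sum()/w8.sum()]
            print(n,S[i],np.round(u,2),back(n,[u],130)[0].round(1))
E
```

```text
top [249 156  19  14 117] [257.15 161.57] [675.7 176.1 130. ]
top [279 163   4   2   7] [280.64 163.3 ] [670.7 100.3 130. ]
top [279 173   6   6  35] [281.39 175.27] [631.4  96.8 130. ]
top [246 186   6   6  36] [248.51 188.54] [587.2 200.5 130. ]
top [267 193   9   9  64] [270.98 197.21] [559.9 128.  130. ]
top [292 205   6   6  32] [294.59 207.33] [528.3  52.3 130. ]
top [259 219   6   5  30] [261.37 220.83] [484.1 156.  130. ]
side [248 202  11   8  60] [253.11 205.33] [628.9  99.  130. ]
side [292 212  10   9  64] [296.77 216.31] [525.7  54.4 130. ]
side [260 222  12  11 107] [265.52 227.14] [560.4 124.9 130. ]
side [229 239  11   9  69] [233.95 242.96] [584.3 202.3 130. ]
side [275 251  11  10  74] [280.13 255.52] [481.4 157.9 130. ]
```

View pics/m.png

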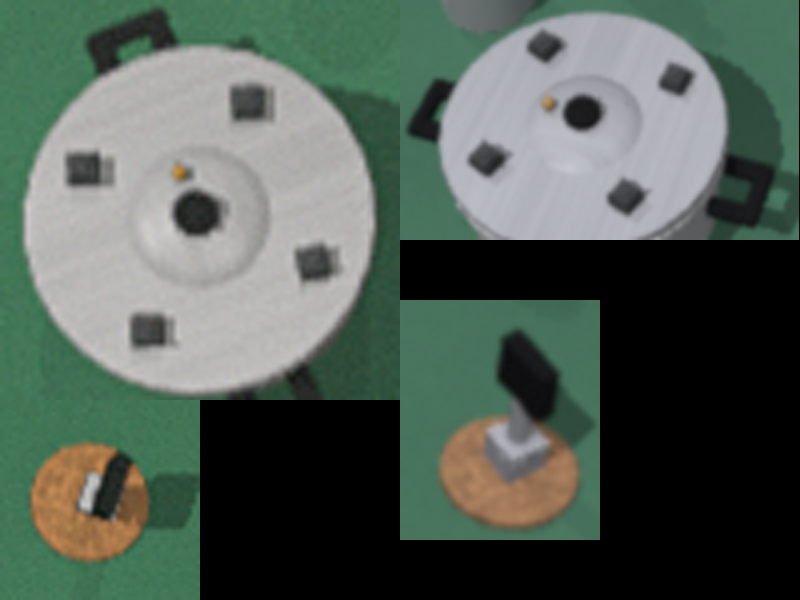

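```bash
cat > fit.py <<'E'
from h import *
from scipy.optimize import least_squares
def box(w,d,z): return [[a*w/2,b*d/2,z] for a in(-1,1) for b in(-1,1)]
NUT=np.array(box(20,20,120)+box(20,20,130)+box(16,16,136)+box(6,6,138)); GRIP=np.array(box(50,16,76)+box(50,16,122))
SS=8
def mask(n,P,x,y,yaw,off,win):
    p=P.copy(); R=Ro.from_euler('z',yaw).as_matrix(); p=p@R.T+[x,y,0]
    uv=proj(n,p)+off; x0,y0,w,h=win
    q=((uv-[x0,y0]+.5)*SS)
    hull=cv2.convexHull(q.astype(np.float32))[:,0]
    im=np.zeros((h*SS,w*SS),np.float32); cv2.fillConvexPoly(im,np.round((hull-.5)*16).astype(np.int32),1.0,cv2.LINE_8,4)
    im=cv2.GaussianBlur(im,(0,0),SS*0.6); return cv2.resize(im,(w,h),interpolation=cv2.INTER_AREA)
def fit(P,x,y,ims,lo,hi,yaws,zc):
    wins={};D={}
    for n in ims:
        u=proj(n,[[x,y,zc]])[0]; r=11 if len(P)>8 else 16
        x0,y0=(np.round(u)-r).astype(int); wins[n]=(x0,y0,2*r,2*r)
        g=ims[n].max(axis=2).astype(float)[y0:y0+2*r,x0:x0+2*r]; D[n]=np.clip((hi-g)/(hi-lo),0,1)
    def res(p):
        return np.concatenate([(mask(n,P,p[0],p[1],p[2],np.array([0,0]) if len(ims)==1 else (np.array(p[3:5])*(1 if n=="top" else -1)),wins[n])-D[n]).ravel() for n in ims]+[0.3*np.array(p[3:5])])
    best=[]
    for a in yaws:
        s=least_squares(res,[x,y,a,0,0],diff_step=None,x_scale=[1,1,.1,.3,.3],method='trf',jac=lambda p:np.stack([(res(p+e)-res(p-e))/(2*e.sum()) for e in np.diag([.7,.7,.06,.2,.2])],1),max_nfev=40)
        best.append((s.cost,*s.x))
    return sorted(best)
E
cat > run.py <<'E'
from fit import *
ims={"top":cv2.imread("pics/top0.png"),"side":cv2.imread("pics/side0.png")}
for nm,x,y in(("A",630,98),("D",482.7,157),("B",585.7,201.4),("C",527,53.4)):
    for ii in (ims,{"top":ims["top"]},{"side":ims["side"]}):
        b=fit(NUT,x,y,ii,75,150,np.radians([-30,0,30,55]),130)
        print(nm,list(ii),[(round(v[0],2),*np.round(v[1:3],1),round(np.degrees(v[3])%90,1),*np.round(v[4:],2)) for v in b[:2]])
k=back("top",[[380,228]],99)[0]; print(k)
for ii in (ims,{"top":ims["top"]},{"side":ims["side"]}):
    b=fit(GRIP,k[0],k[1],ii,30,90,np.radians([0,45,90,135]),99)
    print("key",[(round(v[0],2),*np.round(v[1:3],1),round(np.degrees(v[3])%180,1),*np.round(v[4:],2)) for v in b[:2]])
# cork disc
t=ims["top"]
for n,c in(("top",(377,230)),("side",(377,193))):
    im=ims[n].astype(int); m=((im[:,:,2]-im[:,:,0]>40)&(im[:,:,2]>im[:,:,1]+15)).astype(np.uint8)
    yy,xx=np.nonzero(m); s=np.hypot(xx-c[0],yy-c[1])<22; pts=np.c_[xx,yy][s]
    e=cv2.fitEllipse(cv2.convexHull(pts.astype(np.int32))); print(n,s.sum(),e,back(n,[e[0]],8)[0].round(1))
E
python3 run.py
```

```text
A ['top', 'side'] [(np.float64(16.55), np.float64(632.5), np.float64(97.0), np.float64(4.8), np.float64(-0.11), np.float64(-0.09)), (np.float64(16.59), np.float64(632.5), np.float64(97.1), np.float64(3.2), np.float64(-0.12), np.float64(-0.05))]
A ['top'] [(np.float64(2.94), np.float64(632.7), np.float64(97.4), np.float64(1.4), np.float64(0.0), np.float64(0.0)), (np.float64(2.98), np.float64(632.7), np.float64(97.4), np.float64(2.4), np.float64(0.0), np.float64(0.0))]
A ['side'] [(np.float64(13.55), np.float64(632.1), np.float64(97.1), np.float64(3.9), np.float64(0.0), np.float64(0.0)), (np.float64(13.55), np.float64(632.1), np.float64(97.0), np.float64(4.8), np.float64(0.0), np.float64(0.0))]
D ['top', 'side'] [(np.float64(5.57), np.float64(484.6), np.float64(156.0), np.float64(4.6), np.float64(-0.23), np.float64(-0.18)), (np.float64(5.67), np.float64(484.5), np.float64(156.1), np.float64(4.2), np.float64(-0.2), np.float64(-0.14))]
D ['top'] [(np.float64(3.78), np.float64(484.9), np.float64(156.8), np.float64(0.8), np.float64(0.0), np.float64(0.0)), (np.float64(3.78), np.float64(485.
[... 2019 characters left out ...]
np.float64(475.1), np.float64(-227.2), np.float64(158.3), np.float64(0.0), np.float64(0.0)), (np.float64(6.97), np.float64(474.7), np.float64(-227.1), np.float64(158.4), np.float64(0.0), np.float64(0.0))]
key [(np.float64(9.96), np.float64(472.2), np.float64(-227.0), np.float64(157.0), np.float64(0.0), np.float64(0.0)), (np.float64(9.99), np.float64(472.7), np.float64(-227.3), np.float64(155.5), np.float64(0.0), np.float64(0.0))]
top 534 ((376.9167175292969, 230.05699157714844), (28.72030258178711, 29.294189453125), 133.22735595703125) [ 472.3 -219.6    8. ]
side 519 ((376.73260498046875, 192.79844665527344), (26.568038940429688, 34.14237976074219), 100.01211547851562) [ 470.1 -217.1    8. ]
```

```bash
cat > plan.py <<'E'
import sys
from h import *
def plan(x,y,z,psi,n,op):
    s=bot.get_state(); w,*v=s["eef_rot"]; R=Ro.from_quat([*v,w]); p=s["tool_pos"]
    a=np.radians(psi); Rt=Ro.from_matrix(np.array([[np.cos(a),np.sin(a),0],[np.sin(a),-np.cos(a),0],[0,0,-1]]))
    rv=(R.inv()*Rt).as_rotvec(); d=(np.array([x,y,z])-p)/n; out=[]
    for i in range(n):
        Ri=R*Ro.from_rotvec(rv*i/n); out.append([*np.round(Ri.inv().apply(d)/10,2),*np.round(rv/n,3),op])
    print("clock",round(s["clock"],2),"max mm/row",np.linalg.norm(d).round(1),"deg/row",np.degrees(np.linalg.norm(rv/n)).round(2))
    for k in range(0,n,8): print(str([[float(v) for v in r] for r in out[k:k+8]]).replace("], [",",").replace("[[","[").replace("]]","]").replace(" ",""))
def st():
    s=bot.get_state(); w,*v=s["eef_rot"]; m=Ro.from_quat([*v,w]).as_matrix()
    print("t",round(s["clock"],2),"p",s["tool_pos"].round(1),"psi",np.degrees(np.arctan2(m[1,0],m[0,0])).round(1),"tilt",np.degrees(m[:2,2]).round(1),"F",s["ft_force"].round(1),"T",s["wrist_torque"].round(2),"w",s["width"].round(1),"q6",s["q"][5].round(2),"tau6",s["joint_efforts"][5].round(2))
if __name__=="__main__":
    st()
    if len(sys.argv)>1: plan(*map(float,sys.argv[1:5]),int(sys.argv[5]),float(sys.argv[6]))
E
python3 plan.py 474 -228 190 66.5 20 1
```

```text
Traceback (most recent call last):
  File "plan.py", line 15, in <module>
    st()
    ~~^^
  File "plan.py", line 13, in st
    print("t",round(s["clock"],2),"p",s["tool_pos"].round(1),"psi",np.degrees(np.arctan2(m[1,0],m[0,0])).round(1),"tilt",np.degrees(m[:2,2]).round(1),"F",s["ft_force"].round(1),"T",s["wrist_torque"].round(2),"w",s["width"].round(1),"q6",s["q"][5].round(2),"tau6",s["joint_efforts"][5].round(2))
                                                                                                                                                                                                                    ^^^^^^^^^^^^^^^^
AttributeError: 'float' object has no attribute 'round'
```

```bash
sed -i 's/s\["width"\].round(1)/round(s["width"],1)/' plan.py
python3 plan.py 474 -228 190 66.5 20 1
```

```text
t 0.1 p [ 218.3 -531.5  255.6] psi -67.7 tilt [-0.   0.1] F [-0.   0.3  0.5] T [0.   0.01 0.04] w 84.9 q6 -0.02 tau6 0.0
clock 0.1 max mm/row 20.1 deg/row 6.71
[-0.92,-1.76,0.33,-0.0,0.0,-0.117,1.0,-0.71,-1.85,0.33,-0.0,0.0,-0.117,1.0,-0.48,-1.92,0.33,-0.0,0.0,-0.117,1.0,-0.26,-1.97,0.33,-0.0,0.0,-0.117,1.0,-0.02,-1.98,0.33,-0.0,0.0,-0.117,1.0,0.21,-1.97,0.33,-0.0,0.0,-0.117,1.0,0.44,-1.94,0.33,-0.0,0.0,-0.117,1.0,0.66,-1.87,0.33,-0.0,0.0,-0.117,1.0]
[0.87,-1.78,0.33,-0.0,0.0,-0.117,1.0,1.08,-1.67,0.33,-0.0,0.0,-0.117,1.0,1.26,-1.53,0.33,-0.0,0.0,-0.117,1.0,1.43,-1.37,0.33,-0.0,0.0,-0.117,1.0,1.58,-1.2,0.33,-0.0,0.0,-0.117,1.0,1.71,-1.0,0.33,-0.0,0.0,-0.117,1.0,1.82,-0.8,0.33,-0.0,0.0,-0.117,1.0,1.9,-0.58,0.33,-0.0,0.0,-0.117,1.0]
[1.95,-0.35,0.33,-0.0,0.0,-0.117,1.0,1.98,-0.12,0.33,-0.0,0.0,-0.117,1.0,1.98,0.11,0.33,-0.0,0.0,-0.117,1.0,1.95,0.34,0.33,-0.0,0.0,-0.117,1.0]
```

```bash
python3 -m jog '[-0.9,-1.8,0.3,0,0,-0.117,1,-0.7,-1.85,0.3,0,0,-0.117,1,-0.5,-1.9,0.3,0,0,-0.117,1,-0.25,-1.95,0.3,0,0,-0.117,1,0,-2,0.3,0,0,-0.117,1,0.2,-2,0.3,0,0,-0.117,1,0.45,-1.95,0.3,0,0,-0.117,1,0.65,-1.9,0.3,0,0,-0.117,1]' 120 >/dev/null
python3 -m jog '[0.9,-1.8,0.3,0,0,-0.117,1,1.1,-1.65,0.3,0,0,-0.117,1,1.25,-1.5,0.3,0,0,-0.117,1,1.4,-1.4,0.3,0,0,-0.117,1,1.6,-1.2,0.3,0,0,-0.117,1,1.7,-1,0.3,0,0,-0.117,1,1.8,-0.8,0.3,0,0,-0.117,1,1.9,-0.6,0.3,0,0,-0.117,1]' 
python3 -m jog '[1.95,-0.35,0.3,0,0,-0.117,1,2,-0.1,0.3,0,0,-0.117,1,2,0.1,0.3,0,0,-0.117,1,1.95,0.35,0.3,0,0,-0.117,1,0,0,0,0,0,0,1,0,0,0,0,0,0,1]'
python3 plan.py 474 -228 103 66.5 5 1
```

```text
clock: 1.43
tool_pos: [424.0, -287.9, 207.8]
eef_rot: [-0.0, 0.94, 0.341, -0.0]
ft_force: [0.4, 0.2, 0.3]
width: 85.1
clock: 1.93
tool_pos: [475.3, -227.6, 195.8]
eef_rot: [-0.0, 0.837, 0.548, -0.001]
ft_force: [-0.6, 0.0, -0.3]
width: 85.0
t 1.93 p [ 475.3 -227.6  195.8] psi 66.4 tilt [-0.1  0. ] F [-0.6  0.  -0.3] T [-0.    0.01 -0.02] w 85.0 q6 -1.63 tau6 -0.07
clock 1.93 max mm/row 18.6 deg/row 0.02
[-0.02,-0.02,1.86,-0.0,0.0,-0.0,1.0,-0.02,-0.02,1.86,-0.0,0.0,-0.0,1.0,-0.02,-0.02,1.86,-0.0,0.0,-0.0,1.0,-0.02,-0.02,1.86,-0.0,0.0,-0.0,1.0,-0.02,-0.02,1.86,-0.0,0.0,-0.0,1.0]
```

```bash
python3 -m jog '[-0.1,-0.1,1.9,0,0,0,1,0,0,1.9,0,0,0,1,0,0,1.9,0,0,0,1,0,0,1.9,0,0,0,1,0,0,1.7,0,0,0,1,0,0,0,0,0,0,0.5]' 120; python3 -m jog '[0,0,0,0,0,0,0,0,0,0,0,0,0,0,0,0,0,0,0,0,0,0,0,0,0,0,0,0,0,0,0,0,0,0,0,0,0,0,0,0,0,0]' 120 
python3 plan.py; python3 -m jog '[0,0,0,0,0,0,0,0,0,-1,0,0,0,0,0,0,-2,0,0,0,0,0,0,-2,0,0,0,0,0,0,0,0,0,0,0,0,0,0,0,0,0,0]' ; python3 plan.py 632.8 96.9 275 94 16 0
python3 - <<'E'
from h import *
t=bot.read_camera("top");s=bot.read_camera("side"); cv2.imwrite("pics/top1.png",t); cv2.imwrite("pics/side1.png",s)
W=np.zeros((400,800,3),np.uint8)
W[:,:400]=crop("t",t,330,180,100,100,4); W[:,400:]=crop("s",s,330,110,100,100,4); cv2.imwrite("pics/g1.png",W)
E
```

```text
clock: 2.43
tool_pos: [471.2, -228.5, 100.4]
eef_rot: [-0.003, 0.837, 0.546, -0.002]
ft_force: [-0.4, 0.8, -0.4]
width: 75.5
clock: 2.93
tool_pos: [474.5, -229.2, 104.5]
eef_rot: [0.001, 0.837, 0.548, 0.0]
ft_force: [-1.1, -0.8, 4.7]
width: 14.6
t 2.93 p [ 474.5 -229.2  104.5] psi 66.4 tilt [ 0.1 -0.1] F [-1.1 -0.8  4.7] T [-0.17  0.25 -0.  ] w 14.6 q6 -1.63 tau6 0.0
clock: 3.43
tool_pos: [474.2, -228.7, 153.8]
eef_rot: [0.001, 0.837, 0.548, 0.0]
ft_force: [0.1, 0.6, -3.0]
width: 14.5
t 3.43 p [ 474.2 -228.7  153.8] psi 66.4 tilt [ 0.1 -0. ] F [ 0.1  0.6 -3. ] T [-0.01  0.    0.02] w 14.5 q6 -1.63 tau6 0.0
clock 3.43 max mm/row 23.9 deg/row 1.72
[2.26,0.1,-0.76,0.0,0.0,-0.03,0.0,2.26,0.16,-0.76,0.0,0.0,-0.03,0.0,2.25,0.23,-0.76,0.0,0.0,-0.03,0.0,2.24,0.3,-0.76,0.0,0.0,-0.03,0.0,2.23,0.37,-0.76,0.0,0.0,-0.03,0.0,2.22,0.43,-0.76,0.0,0.0,-0.03,0.0,2.21,0.5,-0.76,0.0,0.0,-0.03,0.0,2.19,0.57,-0.76,0.0,0.0,-0.03,0.0]
[2.17,0.63,-0.76,0.0,0.0,-0.03,0.0,2.15,0.7,-0.76,0.0,0.0,-0.03,0.0,2.13,0.76,-0.76,0.0,0.0,-0.03,0.0,2.11,0.82,-0.76,0.0,0.0,-0.03,0.0,2.08,0.89,-0.76,0.0,0.0,-0.03,0.0,2.05,0.95,-0.76,0.0,0.0,-0.03,0.0,2.03,1.01,-0.76,0.0,0.0,-0.03,0.0,1.99,1.07,-0.76,0.0,0.0,-0.03,0.0]
```

View pics/g1.png

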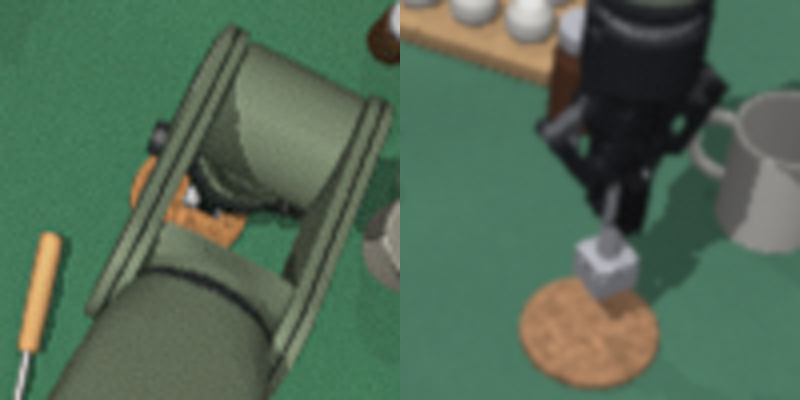

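```bash
python3 -m jog '[2.3,0.1,-0.8,0,0,-0.03,0,2.3,0.15,-0.8,0,0,-0.03,0,2.25,0.25,-0.8,0,0,-0.03,0,2.25,0.3,-0.8,0,0,-0.03,0,2.25,0.35,-0.8,0,0,-0.03,0,2.2,0.45,-0.8,0,0,-0.03,0,2.2,0.5,-0.7,0,0,-0.03,0,2.2,0.55,-0.7,0,0,-0.03,0]' >/dev/null
python3 -m jog '[2.2,0.65,-0.7,0,0,-0.03,0,2.15,0.7,-0.7,0,0,-0.03,0,2.15,0.75,-0.7,0,0,-0.03,0,2.1,0.8,-0.7,0,0,-0.03,0,2.1,0.9,-0.7,0,0,-0.03,0,2.05,0.95,-0.7,0,0,-0.03,0,2,1,-0.7,0,0,-0.03,0,2,1.05,-0.7,0,0,-0.03,0]' >/dev/null
python3 -m jog '[0,0,0,0,0,0,0,0,0,0,0,0,0,0,0,0,0,0,0,0,0]' >/dev/null
python3 plan.py 632.8 96.9 245 94 2 0;python3 - <<'E'
from h import *
t=bot.read_camera("top");s=bot.read_camera("side")
W=np.zeros((400,800,3),np.uint8)
W[:,:400]=crop("t",t,232,140,100,100,4); W[:,400:]=crop("s",s,205,150,100,100,4); cv2.imwrite("pics/g2.png",W)
E
```

```text
t 5.12 p [632.1  97.3 269.3] psi 93.9 tilt [-0.2 -0.1] F [-0.6  0.5 -3.6] T [-0.05  0.04  0.02] w 14.7 q6 -1.5 tau6 -0.0
clock 5.12 max mm/row 12.2 deg/row 0.12
[-0.02,0.04,1.22,-0.002,0.0,-0.001,0.0,-0.02,0.04,1.22,-0.002,0.0,-0.001,0.0]
```

View pics/g2.png

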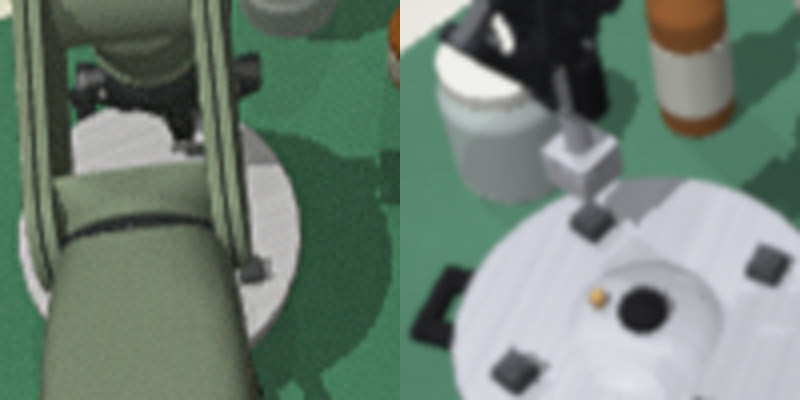

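```bash
python3 - <<'E'
from h import *
print(proj("side",[[632.1,97.3,172.8+h] for h in(0,28,68)]).round(1))
print((proj("side",[[632.1+16*a-16*b,97.3+16*a*0+16*b*0+16*c,172.8+28] for a,b,c in((1,0,1),(1,0,-1),(0,1,1),(0,1,-1))])-[205,150]).round(1)*4)
E
python3 -m jog '[0,0.1,1.2,0,0,0,0,0,0,1.2,0,0,0,0,0,0,0,0,0,0,0,0,0,0,0,0,0,0]'>/dev/null; python3 plan.py 632.8 96.9 217 94 6 0
```

```text
[[250.4 193.2]
 [248.8 185.6]
 [246.5 174.1]]
[[136.  144.8]
 [176.4 112.8]
 [174.4 172.8]
 [214.8 140. ]]
t 5.55 p [633.2  96.9 246.5] psi 93.8 tilt [-0.1 -0. ] F [-0.5 -0.5 -2.8] T [ 0.01 -0.03 -0.03] w 14.9 q6 -1.5 tau6 -0.0
clock 5.55 max mm/row 4.9 deg/row 0.03
[-0.0,-0.01,0.49,-0.0,0.0,-0.0,0.0,-0.0,-0.01,0.49,-0.0,0.0,-0.0,0.0,-0.0,-0.01,0.49,-0.0,0.0,-0.0,0.0,-0.0,-0.01,0.49,-0.0,0.0,-0.0,0.0,-0.0,-0.01,0.49,-0.0,0.0,-0.0,0.0,-0.0,-0.01,0.49,-0.0,0.0,-0.0,0.0]
```

Run:
```python
from h import *
from fit import box
st=bot.get_state(); p=st["tool_pos"]; s=bot.read_camera("side"); cv2.imwrite("pics/side2.png",s)
x0,y0=215,155; W=crop("s",s,x0,y0,75,75,8)
a=np.radians(94)
def dr(P,col,R=Ro.from_euler('z',a).as_matrix()):
    uv=((proj("side",P)-[x0,y0]+.5)*8-.5)
    for i in range(4):
        for j in((i+1)%4,): cv2.line(W,*[tuple(int(v) for v in uv[k]) for k in(i,j)],col,1)
o=[0,1,3,2]
def sq(w,z,c,yaw): return np.array(box(w,w,0))[o]@Ro.from_euler('z',yaw).as_matrix().T+[c[0],c[1],z]
f=p[2]-96.5
dr(sq(32,f,p,a),(0,0,255)); dr(sq(32,f+28,p,a),(0,255,255))
dr(sq(20,120,(632.8,96.9),np.radians(4)),(255,0,0)); dr(sq(20,130,(632.8,96.9),np.radians(4)),(255,0,255))
cv2.imwrite("pics/g3.png",W)
```

```text
(no output)
```

View pics/g3.png

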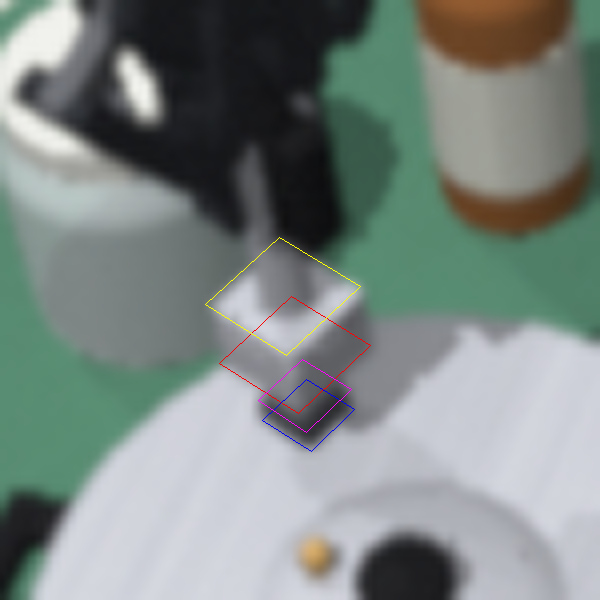

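```bash
python3 -m jog '[0,0,0.5,0,0,0,0,0,0,0.5,0,0,0,0,0,0,0.5,0,0,0,0,0,0,0,0,0,0,0]'>/dev/null; python3 plan.py;  python3 -m jog '[0,0,0.5,0,0,0,0,0,0,0.5,0,0,0,0,0,0,0.4,0,0,0,0,0,0,0,0,0,0,0]'>/dev/null; python3 plan.py
```

```text
t 5.93 p [633.3  97.7 230.9] psi 93.9 tilt [-0.1 -0. ] F [ 0.7 -0.8 -3.6] T [ 0.03 -0.01  0.02] w 14.6 q6 -1.5 tau6 0.0
t 6.27 p [633.3  97.7 217. ] psi 93.9 tilt [-0.1 -0. ] F [ 0.3  0.6 -2.6] T [ 0.02 -0.    0.02] w 14.5 q6 -1.5 tau6 0.0
```

```bash
python3 -m jog '[0,0,0,0,0,0.1,0,0,0,0,0,0,0.1,0,0,0,0,0,0,0,0]'>/dev/null; python3 plan.py;  python3 -m jog '[0,0,0,0,0,0.1,0,0,0,0,0,0,0.1,0,0,0,0,0,0,0.1,0,0,0,0,0,0,0,0]'>/dev/null; python3 plan.py
```

```text
t 6.52 p [634.   97.8 218.1] psi 82.4 tilt [ 0. -0.] F [ 0.6  0.1 -3.4] T [-0.02 -0.09 -0.01] w 15.0 q6 -1.3 tau6 0.7
t 6.85 p [634.   97.8 218.1] psi 65.3 tilt [ 0. -0.] F [ 0.1 -0.  -4. ] T [ 0.01 -0.13 -0.02] w 14.7 q6 -1.0 tau6 0.7
```

```bash
python3 -m jog '[0,0,0,0,0,0,0,0,0,0,0,0,0,0]'>/dev/null; python3 plan.py;  python3 -m jog '[0,0,0,0,0,0.1,0]'>/dev/null; python3 plan.py;python3 - <<'E'
from h import *
s=bot.read_camera("side"); cv2.imwrite("pics/side3.png",s)
cv2.imwrite("pics/g4.png",crop("s",s,215,155,75,75,8))
E
```

```text
t 7.02 p [633.9  97.8 218.3] psi 65.4 tilt [0. 0.] F [ 0.4 -0.5 -5. ] T [ 0.   -0.18  0.01] w 14.3 q6 -1.01 tau6 0.0
t 7.1 p [633.9  97.8 218.3] psi 59.6 tilt [0. 0.] F [-1.  -0.2 -4.3] T [ 0.07 -0.13  0.15] w 14.9 q6 -0.9 tau6 -1.51
```

View pics/g4.png

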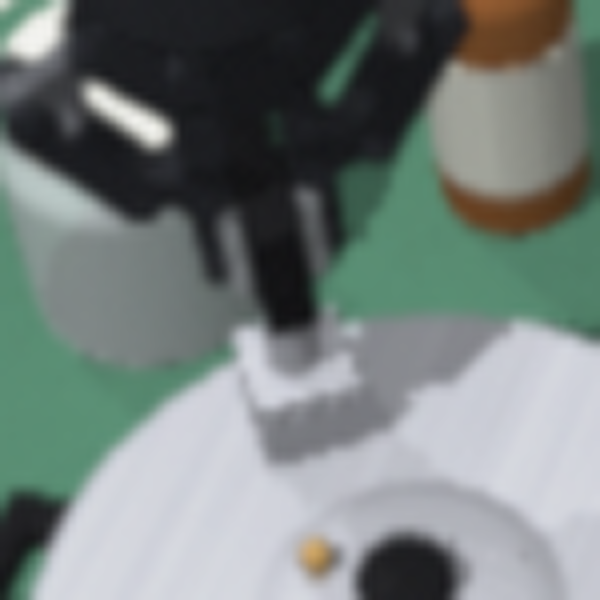

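```bash
python3 -m jog '[0,0,0,0,0,0.08,0,0,0,0,0,0,0.07,0]'>/dev/null; python3 plan.py;  python3 -m jog '[0,0,0,0,0,-0.07,0,0,0,0,0,0,-0.05,0,0,0,-0.8,0,0,0,0,0,0,-1.5,0,0,0,0,0,0,-1.5,0,0,0,0,0,0,0,0,0,0,0,0,0,0,0,0,0,0]'>/dev/null; python3 plan.py 484.2 156.2 256 94 9 0
```

```text
t 7.32 p [633.9  97.8 218.3] psi 51.0 tilt [0. 0.] F [ 0.4 -0.4 -3.6] T [ 0.15 -0.13  0.09] w 14.8 q6 -0.75 tau6 -0.55
t 7.9 p [634.3  97.8 257.6] psi 57.8 tilt [0.2 0. ] F [-0.8  0.7 -3.6] T [-0.04  0.05 -0.01] w 14.7 q6 -0.87 tau6 -0.0
clock 7.9 max mm/row 17.9 deg/row 4.02
[-0.34,-1.76,0.01,0.0,-0.0,-0.07,0.0,-0.21,-1.78,0.01,0.0,-0.0,-0.07,0.0,-0.09,-1.79,0.01,0.0,-0.0,-0.07,0.0,0.04,-1.79,0.02,0.0,-0.0,-0.07,0.0,0.16,-1.78,0.02,0.0,-0.0,-0.07,0.0,0.29,-1.77,0.02,0.0,-0.0,-0.07,0.0,0.41,-1.74,0.02,0.0,-0.0,-0.07,0.0,0.53,-1.71,0.02,0.0,-0.0,-0.07,0.0]
[0.65,-1.67,0.02,0.0,-0.0,-0.07,0.0]
```

```bash
python3 -m jog '[-0.35,-1.75,0,0,0,-0.07,0,-0.2,-1.8,0,0,0,-0.07,0,-0.1,-1.8,0,0,0,-0.07,0,0.05,-1.8,0,0,0,-0.07,0,0.15,-1.8,0,0,0,-0.07,0,0.3,-1.75,0,0,0,-0.07,0,0.4,-1.75,0,0,0,-0.07,0,0.55,-1.7,0,0,0,-0.07,0]'>/dev/null; python3 -m jog '[0.65,-1.65,0,0,0,-0.07,0,0,0,0,0,0,0,0,0,0,0,0,0,0,0,0,0,0,0,0,0,0]'>/dev/null; python3 plan.py 484.9 156.7 218 94 5 0
```

```text
t 8.9 p [483.9 156.6 256. ] psi 93.9 tilt [ 0. -0.] F [ 0.2 -0.7 -2.7] T [-0.05 -0.01  0.02] w 14.7 q6 -1.35 tau6 -0.0
clock 8.9 max mm/row 7.6 deg/row 0.02
[0.0,0.02,0.76,0.0,0.0,-0.0,0.0,0.0,0.02,0.76,0.0,0.0,-0.0,0.0,0.0,0.02,0.76,0.0,0.0,-0.0,0.0,0.0,0.02,0.76,0.0,0.0,-0.0,0.0,0.0,0.02,0.76,0.0,0.0,-0.0,0.0]
```

```bash
python3 -m jog '[0,0.1,1,0,0,0,0,0,0,1,0,0,0,0,0,0,0.8,0,0,0,0,0,0,0,0,0,0,0]'>/dev/null; python3 plan.py; python3 -m jog '[0,0,0.3,0,0,0,0]'>/dev/null; python3 plan.py
```

```text
t 9.23 p [484.5 156.3 225.6] psi 93.9 tilt [-0.2 -0.1] F [ 2.4 -0.3 -3.1] T [ 0.06 -0.22  0.01] w 14.6 q6 -1.35 tau6 0.01
t 9.32 p [484.9 156.6 224.6] psi 93.9 tilt [-0.1 -0. ] F [ 0.6  0.1 -2.7] T [-0.01 -0.01  0.04] w 14.7 q6 -1.35 tau6 -0.0
```

```bash
python3 -m jog '[0,0,0.4,0,0,0,0,0,0,0.2,0,0,0,0,0,0,0,0,0,0,0]'>/dev/null; python3 plan.py; python3 -m jog '[0,0,0,0,0,0.1,0,0,0,0,0,0,0.1,0,0,0,0,0,0,0.1,0]'>/dev/null; python3 plan.py;python3 -m jog '[0,0,0,0,0,0.1,0,0,0,0,0,0,0.1,0,0,0,0,0,0,0.1,0,0,0,0,0,0,0.1,0,0,0,0,0,0,0.05,0]'>/dev/null; python3 plan.py
```

```text
t 9.57 p [484.5 156.7 218.8] psi 93.9 tilt [-0. -0.] F [-0.1 -0.  -1.9] T [-0.01 -0.02  0.  ] w 14.9 q6 -1.35 tau6 0.0
t 9.82 p [485.1 156.9 219.5] psi 76.5 tilt [0.1 0. ] F [ 2.3 -0.1 -4.4] T [ 0.12 -0.27  0.08] w 14.9 q6 -1.04 tau6 -0.88
t 10.23 p [485.1 157.  219.5] psi 50.7 tilt [0.1 0. ] F [ 1.1  1.4 -4. ] T [ 0.18 -0.24  0.12] w 14.8 q6 -0.59 tau6 -0.07
```

Same for D. Back off, lift, and go to B.

```bash
python3 -m jog '[0,0,0,0,0,-0.07,0,0,0,0,0,0,-0.05,0,0,0,-0.7,0,0,0,0,0,0,-1.5,0,0,0,0,0,0,-1.5,0,0,0,0,0,0,0,0,0,0,0,0,0,0,0,0,0,0]'>/dev/null; python3 plan.py 588.9 201.4 256 94.5 8 0
```

```text
t 10.82 p [485.1 157.  257.3] psi 57.8 tilt [0.1 0. ] F [ 0.5 -0.6 -2.4] T [ 0.03 -0.01 -0.02] w 14.9 q6 -0.72 tau6 0.01
clock 10.82 max mm/row 14.1 deg/row 4.59
[1.16,0.8,0.02,0.0,-0.0,-0.08,0.0,1.09,0.89,0.02,0.0,-0.0,-0.08,0.0,1.02,0.98,0.02,0.0,-0.0,-0.08,0.0,0.94,1.05,0.02,0.0,-0.0,-0.08,0.0,0.85,1.13,0.02,0.0,-0.0,-0.08,0.0,0.76,1.19,0.02,0.0,-0.0,-0.08,0.0,0.66,1.25,0.02,0.0,-0.0,-0.08,0.0,0.56,1.3,0.02,0.0,-0.0,-0.08,0.0]
```

```bash
python3 -m jog '[1.15,0.8,0,0,0,-0.08,0,1.1,0.9,0,0,0,-0.08,0,1,1,0,0,0,-0.08,0,0.95,1.05,0,0,0,-0.08,0,0.85,1.15,0,0,0,-0.08,0,0.75,1.2,0,0,0,-0.08,0,0.65,1.25,0,0,0,-0.08,0,0.55,1.3,0,0,0,-0.08,0]'>/dev/null; python3 -m jog '[0,0,0,0,0,0,0,0,0,0,0,0,0,0]'>/dev/null;  python3 plan.py 588.9 201.4 218 94.5 5 0
```

```text
t 11.65 p [588.6 200.6 254.7] psi 94.4 tilt [-0.2 -0.1] F [-1.1 -0.9 -3.8] T [-0.01  0.06  0.03] w 14.4 q6 -1.34 tau6 -0.07
clock 11.65 max mm/row 7.3 deg/row 0.04
[0.02,0.01,0.73,-0.001,0.0,-0.0,0.0,0.02,0.01,0.73,-0.001,0.0,-0.0,0.0,0.02,0.01,0.73,-0.001,0.0,-0.0,0.0,0.02,0.01,0.73,-0.001,0.0,-0.0,0.0,0.01,0.01,0.73,-0.001,0.0,-0.0,0.0]
```

```bash
python3 -m jog '[0.1,0,1,0,0,0,0,0,0,1,0,0,0,0,0,0,0.8,0,0,0,0,0,0,0,0,0,0,0]'>/dev/null; python3 plan.py; python3 -m jog '[0,0,0.3,0,0,0,0,0,0,0,0,0,0,0]'>/dev/null; python3 plan.py
```

```text
t 11.98 p [588.2 201.3 225.7] psi 94.5 tilt [-0.1 -0.1] F [ 1.7 -0.3 -4.2] T [ 0.02 -0.34 -0.  ] w 14.9 q6 -1.34 tau6 0.01
t 12.15 p [588.3 201.6 224.7] psi 94.5 tilt [-0.1 -0. ] F [ 0.2 -0.4 -3.9] T [-0.02 -0.04 -0.03] w 14.9 q6 -1.34 tau6 0.0
```

```bash
python3 -m jog '[0,0,0.4,0,0,0,0,0,0,0.2,0,0,0,0,0,0,0,0,0,0,0]'>/dev/null; python3 plan.py; python3 -m jog '[0,0,0,0,0,0.1,0,0,0,0,0,0,0.1,0,0,0,0,0,0,0.1,0]'>/dev/null; python3 plan.py;python3 -m jog '[0,0,0,0,0,0.1,0,0,0,0,0,0,0.1,0,0,0,0,0,0,0.1,0,0,0,0,0,0,0.1,0,0,0,0,0,0,0.05,0]'>/dev/null; python3 plan.py
python3 -m jog '[0,0,0,0,0,-0.07,0,0,0,0,0,0,-0.05,0,0,0,-0.7,0,0,0,0,0,0,-1.5,0,0,0,0,0,0,-1.5,0,0,0,0,0,0,0,0,0,0,0,0,0,0,0,0,0,0]'>/dev/null; python3 plan.py 529.6 52.7 256 104.5 10 0
```

```text
t 12.4 p [588.5 201.6 218.8] psi 94.5 tilt [-0.1 -0. ] F [ 0.2 -0.8 -2.9] T [-0.01  0.02 -0.01] w 14.7 q6 -1.34 tau6 0.0
t 12.65 p [589.2 201.7 219.4] psi 77.0 tilt [ 0. -0.] F [ 0.3  0.5 -3.4] T [-0.01 -0.15  0.13] w 14.8 q6 -1.03 tau6 -0.88
t 13.07 p [589.1 201.8 219.4] psi 51.3 tilt [0. 0.] F [ 0.9 -0.3 -3.8] T [ 0.08 -0.13  0.1 ] w 14.6 q6 -0.58 tau6 -0.07
t 13.65 p [589.3 201.9 257.5] psi 58.3 tilt [0.1 0. ] F [ 0.4 -0.1 -3.3] T [-0.03 -0.   -0.02] w 14.6 q6 -0.71 tau6 0.01
clock 13.65 max mm/row 16.1 deg/row 4.62
[-1.58,0.27,0.01,0.0,-0.0,-0.081,0.0,-1.6,0.15,0.01,0.0,-0.0,-0.081,0.0,-1.61,0.02,0.01,0.0,-0.0,-0.081,0.0,-1.6,-0.11,0.01,0.0,-0.0,-0.081,0.0,-1.59,-0.24,0.01,0.0,-0.0,-0.081,0.0,-1.56,-0.37,0.01,0.0,-0.0,-0.081,0.0,-1.53,-0.49,0.01,0.0,-0.0,-0.081,0.0,-1.48,-0.61,0.01,0.0,-0.0,-0.081,0.0]
[-1.43,-0.73,0.01,0.0,-0.0,-0.081,0.0,-1.37,-0.84,0.01,0.0,-0.0,-0.081,0.0]
```

```bash
python3 -m jog '[-1.6,0.25,0,0,0,-0.08,0,-1.6,0.15,0,0,0,-0.08,0,-1.6,0,0,0,0,-0.08,0,-1.6,-0.1,0,0,0,-0.08,0,-1.6,-0.25,0,0,0,-0.08,0,-1.55,-0.35,0,0,0,-0.08,0,-1.55,-0.5,0,0,0,-0.08,0,-1.5,-0.6,0,0,0,-0.08,0]'>/dev/null; python3 -m jog '[-1.45,-0.75,0,0,0,-0.08,0,-1.35,-0.85,0,0,0,-0.085,0,0,0,0,0,0,0,0,0,0,0,0,0,0,0]'>/dev/null;  python3 plan.py 529.6 52.7 218 104.5 5 0
```

```text
t 14.65 p [528.   52.  255.6] psi 104.3 tilt [-0.1  0. ] F [-0.1  0.2 -2.8] T [0.04 0.   0.05] w 14.8 q6 -1.74 tau6 -0.1
clock 14.65 max mm/row 7.5 deg/row 0.04
[0.01,0.04,0.75,-0.0,-0.0,-0.001,0.0,0.01,0.04,0.75,-0.0,-0.0,-0.001,0.0,0.01,0.03,0.75,-0.0,-0.0,-0.001,0.0,0.01,0.03,0.75,-0.0,-0.0,-0.001,0.0,0.01,0.03,0.75,-0.0,-0.0,-0.001,0.0]
```

```bash
python3 -m jog '[0,0.15,1,0,0,0,0,0,0,1,0,0,0,0,0,0,0.8,0,0,0,0,0,0,0,0,0,0,0]'>/dev/null; python3 plan.py; python3 -m jog '[0,0,0.3,0,0,0,0,0,0,0,0,0,0,0]'>/dev/null; python3 plan.py
```

```text
t 14.98 p [529.3  53.3 225.5] psi 104.5 tilt [-0.2 -0. ] F [ 1.2  0.3 -4. ] T [ 0.   -0.13  0.04] w 14.3 q6 -1.75 tau6 0.01
t 15.15 p [529.7  53.  224.5] psi 104.5 tilt [-0.1 -0. ] F [ 0.1  0.2 -2.9] T [-0.03 -0.02 -0.03] w 14.5 q6 -1.75 tau6 0.0
```

```bash
python3 -m jog '[0,0,0.4,0,0,0,0,0,0,0.2,0,0,0,0,0,0,0,0,0,0,0]'>/dev/null; python3 plan.py; python3 -m jog '[0,0,0,0,0,0.1,0,0,0,0,0,0,0.1,0,0,0,0,0,0,0.1,0]'>/dev/null; python3 plan.py;python3 -m jog '[0,0,0,0,0,0.1,0,0,0,0,0,0,0.1,0,0,0,0,0,0,0.1,0,0,0,0,0,0,0.1,0,0,0,0,0,0,0.05,0]'>/dev/null; python3 plan.py; python3 -m jog '[0,0,0,0,0,0,0,0,0,0,0,0,0,0,0,0,0,0,0,0,0]'>/dev/null; python3 plan.py
for i in 1; do python3 -m jog '[0,0,0,0,0,0.1,0]'>/dev/null; python3 plan.py;  python3 -m jog '[0,0,0,0,0,0.05,0]'>/dev/null; python3 plan.py; python3 -m jog '[0,0,0,0,0,0.05,0]'>/dev/null; python3 plan.py; python3 -m jog '[0,0,0,0,0,0.05,0]'>/dev/null; python3 plan.py; done
```

```text
t 15.4 p [529.7  52.7 218.9] psi 104.5 tilt [-0. -0.] F [-0.8 -0.4 -3.6] T [0.03 0.07 0.05] w 14.7 q6 -1.75 tau6 0.0
t 15.65 p [530.1  52.9 219.4] psi 87.0 tilt [0. 0.] F [ 0.1  1.  -4. ] T [ 0.15 -0.05  0.09] w 14.8 q6 -1.44 tau6 -0.88
t 16.07 p [530.1  53.  219.4] psi 61.3 tilt [0. 0.] F [ 1.   0.7 -3.6] T [ 0.23 -0.06  0.16] w 14.7 q6 -0.99 tau6 -0.07
t 16.32 p [530.1  53.  219.4] psi 61.6 tilt [0. 0.] F [ 0.8  2.2 -3.6] T [ 0.27 -0.03  0.02] w 14.4 q6 -1.0 tau6 0.02
t 16.4 p [530.   53.  219.4] psi 55.8 tilt [0. 0.] F [-0.3  1.  -2.8] T [ 0.32 -0.07  0.07] w 14.4 q6 -0.9 tau6 -1.5
t 16.48 p [530.1  53.  219.4] psi 52.8 tilt [0. 0.] F [ 0.2  2.1 -4. ] T [ 0.43 -0.06  0.09] w 14.8 q6 -0.84 tau6 -0.13
t 16.57 p [530.   53.  219.4] psi 50.0 tilt [0. 0.] F [-0.3  1.3 -4.1] T [ 0.34 -0.05  0.07] w 14.8 q6 -0.79 tau6 -0.36
t 16.65 p [530.   53.  219.4] psi 47.1 tilt [0. 0.] F [-0.2  2.1 -3.6] T [ 0.3  -0.07  0.16] w 14.4 q6 -0.75 tau6 -0.39
```

```bash
python3 -m jog '[0,0,0,0,0,0.05,0]'>/dev/null; python3 plan.py;  python3 -m jog '[0,0,0,0,0,0.05,0]'>/dev/null; python3 plan.py; python3 -m jog '[0,0,0,0,0,0.05,0]'>/dev/null; python3 plan.py; python3 -m jog '[0,0,0,0,0,0.05,0]'>/dev/null; python3 plan.py;python3 -m jog '[0,0,0,0,0,0.05,0]'>/dev/null; python3 plan.py
```

```text
t 16.73 p [530.   53.  219.4] psi 44.3 tilt [0. 0.] F [ 0.6  1.6 -3.2] T [0.36 0.01 0.13] w 14.9 q6 -0.69 tau6 -0.39
t 16.82 p [530.   53.  219.4] psi 41.4 tilt [0. 0.] F [-0.2  1.4 -3.1] T [ 0.39 -0.03  0.11] w 14.6 q6 -0.64 tau6 -0.39
t 16.9 p [530.1  53.  219.4] psi 38.5 tilt [0. 0.] F [-0.6  1.1 -3. ] T [ 0.37 -0.07  0.07] w 14.9 q6 -0.59 tau6 -0.39
t 16.98 p [530.   53.  219.4] psi 35.7 tilt [0. 0.] F [-0.2  1.5 -3.3] T [ 0.33 -0.04  0.13] w 14.6 q6 -0.54 tau6 -0.39
t 17.07 p [530.   53.  219.4] psi 32.8 tilt [0. 0.] F [ 0.1  2.1 -3.3] T [ 0.39 -0.05  0.12] w 14.2 q6 -0.49 tau6 -0.39
```

```bash
python3 -m jog '[0,0,0,0,0,0.05,0]'>/dev/null; python3 plan.py;  python3 -m jog '[0,0,0,0,0,0.05,0]'>/dev/null; python3 plan.py; python3 -m jog '[0,0,0,0,0,0.05,0]'>/dev/null; python3 plan.py; python3 -m jog '[0,0,0,0,0,0.05,0]'>/dev/null; python3 plan.py;python3 -m jog '[0,0,0,0,0,0.05,0]'>/dev/null; python3 plan.py
```

```text
t 17.15 p [530.   53.  219.4] psi 29.9 tilt [0. 0.] F [-0.6  1.4 -3.5] T [ 0.36 -0.02  0.08] w 14.4 q6 -0.44 tau6 -0.39
t 17.23 p [530.   53.1 219.4] psi 27.1 tilt [0. 0.] F [ 0.3  1.6 -4.7] T [ 0.43 -0.02  0.45] w 14.5 q6 -0.4 tau6 -0.02
t 17.32 p [530.   53.1 219.4] psi 24.3 tilt [0. 0.] F [ 0.   1.4 -2.9] T [ 0.51 -0.02  0.56] w 14.6 q6 -0.35 tau6 0.06
t 17.4 p [530.   53.1 219.4] psi 21.4 tilt [0. 0.] F [-0.5  2.2 -2.8] T [0.45 0.01 0.55] w 14.4 q6 -0.3 tau6 0.09
t 17.48 p [530.   53.1 219.4] psi 18.6 tilt [0. 0.] F [ 0.6  2.3 -3.4] T [ 0.47 -0.03  0.63] w 14.7 q6 -0.25 tau6 0.12
```

```bash
python3 -m jog '[0,0,0,0,0,0.05,0]'>/dev/null; python3 plan.py;  python3 -m jog '[0,0,0,0,0,0.04,0]'>/dev/null; python3 plan.py; python3 -m jog '[0,0,0,0,0,-0.08,0,0,0,0,0,0,-0.06,0,0,0,0,0,0,0,0]'>/dev/null; python3 plan.py; python3 -m jog '[0,0,-0.7,0,0,0,0,0,0,-1.5,0,0,0,0,0,0,-1.5,0,0,0,0,0,0,0,0,0,0,0,0,0,0,0,0,0,0]'>/dev/null; python3 plan.py 589.2 201.7 256 58.3 10 0
```

```text
t 17.57 p [530.   53.1 219.4] psi 15.7 tilt [0. 0.] F [-0.7  2.5 -3.3] T [ 0.45 -0.03  0.7 ] w 14.9 q6 -0.2 tau6 0.16
t 17.65 p [530.   53.1 219.4] psi 13.4 tilt [0. 0.] F [ 0.3  1.9 -3.5] T [ 0.46 -0.04  0.68] w 14.4 q6 -0.16 tau6 0.35
t 17.9 p [530.   52.8 219.4] psi 21.5 tilt [ 0. -0.] F [ 0.1  0.1 -3.2] T [0.17 0.02 0.01] w 14.2 q6 -0.3 tau6 -0.43
t 18.32 p [530.4  52.6 257.2] psi 21.4 tilt [ 0.1 -0. ] F [-0.  -0.  -3.3] T [0.   0.02 0.01] w 14.9 q6 -0.3 tau6 0.01
clock 18.32 max mm/row 16.0 deg/row 3.69
[1.09,-1.17,0.01,0.0,-0.0,-0.064,0.0,1.16,-1.1,0.01,0.0,-0.0,-0.064,0.0,1.23,-1.02,0.01,0.0,-0.0,-0.064,0.0,1.3,-0.94,0.01,0.0,-0.0,-0.064,0.0,1.35,-0.86,0.01,0.0,-0.0,-0.064,0.0,1.41,-0.77,0.01,0.0,-0.0,-0.064,0.0,1.45,-0.68,0.01,0.0,-0.0,-0.064,0.0,1.49,-0.58,0.01,0.0,-0.0,-0.064,0.0]
[1.53,-0.48,0.01,0.0,-0.0,-0.064,0.0,1.56,-0.38,0.01,0.0,-0.0,-0.064,0.0]
```

```bash
python3 -m jog '[1.1,-1.15,0,0,0,-0.065,0,1.15,-1.1,0,0,0,-0.065,0,1.25,-1,0,0,0,-0.065,0,1.3,-0.95,0,0,0,-0.065,0,1.35,-0.85,0,0,0,-0.065,0,1.4,-0.75,0,0,0,-0.065,0,1.45,-0.7,0,0,0,-0.065,0,1.5,-0.6,0,0,0,-0.065,0]'>/dev/null; python3 -m jog '[1.55,-0.5,0,0,0,-0.065,0,1.55,-0.4,0,0,0,-0.06,0,0,0,0,0,0,0,0,0,0,0,0,0,0,0]'>/dev/null;  python3 plan.py 589.2 201.7 218 58.3 5 0
```

```text
t 19.32 p [587.7 202.3 254.8] psi 58.4 tilt [-0.2 -0.1] F [ 0.4 -0.  -3.7] T [-0.02  0.01 -0.  ] w 14.6 q6 -0.71 tau6 -0.03
clock 19.32 max mm/row 7.4 deg/row 0.04
[0.01,0.03,0.74,-0.0,0.001,0.0,0.0,0.01,0.03,0.74,-0.0,0.001,0.0,0.0,0.01,0.03,0.74,-0.0,0.001,0.0,0.0,0.01,0.03,0.74,-0.0,0.001,0.0,0.0,0.01,0.03,0.74,-0.0,0.001,0.0,0.0]
```

```bash
python3 -m jog '[0.05,0.15,1,0,0,0,0,0,0,1,0,0,0,0,0,0,0.8,0,0,0,0,0,0,0,0,0,0,0]'>/dev/null; python3 plan.py; python3 -m jog '[0,0,0.3,0,0,0,0,0,0,0,0,0,0,0]'>/dev/null; python3 plan.py
```

```text
t 19.65 p [588.9 201.  225.4] psi 58.3 tilt [-0.2 -0.1] F [-0.1  1.  -3.7] T [ 0.12 -0.03  0.01] w 14.2 q6 -0.71 tau6 0.01
t 19.82 p [589.4 201.3 224.7] psi 58.4 tilt [-0.1 -0. ] F [ 0.2  0.2 -3.7] T [0.01 0.02 0.06] w 14.7 q6 -0.71 tau6 0.0
```

```bash
python3 -m jog '[0,0,0.4,0,0,0,0,0,0,0.2,0,0,0,0,0,0,0,0,0,0,0]'>/dev/null; python3 -m jog '[0,0,0,0,0,0.1,0,0,0,0,0,0,0.1,0,0,0,0,0,0,0.05,0]'>/dev/null; python3 plan.py;python3 -m jog '[0,0,0,0,0,0.05,0]'>/dev/null; python3 plan.py;  python3 -m jog '[0,0,0,0,0,0.05,0]'>/dev/null; python3 plan.py; python3 -m jog '[0,0,0,0,0,0.05,0]'>/dev/null; python3 plan.py; python3 -m jog '[0,0,0,0,0,0.05,0]'>/dev/null; python3 plan.py;python3 -m jog '[0,0,0,0,0,0.05,0]'>/dev/null; python3 plan.py
```

```text
t 20.32 p [589.4 201.8 219.2] psi 43.8 tilt [-0.1 -0. ] F [-1.  -0.3 -3.5] T [0.06 0.13 0.09] w 14.7 q6 -0.45 tau6 -0.08
t 20.4 p [589.4 201.8 219.2] psi 41.1 tilt [-0.1 -0. ] F [-0.3  0.1 -4.1] T [0.08 0.15 0.09] w 14.6 q6 -0.41 tau6 -0.36
t 20.48 p [589.4 201.8 219.2] psi 38.2 tilt [-0.1 -0. ] F [-0.7  0.9 -3.7] T [0.08 0.17 0.16] w 14.5 q6 -0.36 tau6 -0.39
t 20.57 p [589.4 201.9 219.2] psi 35.3 tilt [-0. -0.] F [-0.4 -0.8 -3.3] T [0.09 0.19 0.04] w 14.7 q6 -0.31 tau6 -0.39
t 20.65 p [589.4 201.9 219.2] psi 32.5 tilt [-0.1 -0. ] F [-1.   1.3 -4.1] T [0.06 0.15 0.07] w 14.9 q6 -0.26 tau6 -0.39
t 20.73 p [589.4 201.9 219.2] psi 29.6 tilt [-0.1  0. ] F [ 0.1 -0.8 -2.9] T [0.1  0.11 0.13] w 14.6 q6 -0.21 tau6 -0.39
```

```bash
python3 -m jog '[0,0,0,0,0,0.05,0]'>/dev/null; python3 plan.py;  python3 -m jog '[0,0,0,0,0,0.05,0]'>/dev/null; python3 plan.py; python3 -m jog '[0,0,0,0,0,0.05,0]'>/dev/null; python3 plan.py; python3 -m jog '[0,0,0,0,0,0.05,0]'>/dev/null; python3 plan.py;python3 -m jog '[0,0,0,0,0,0.05,0]'>/dev/null; python3 plan.py
```

```text
t 20.82 p [589.3 201.9 219.2] psi 26.8 tilt [-0.1 -0. ] F [-0.7 -0.1 -3.6] T [0.16 0.17 0.55] w 14.7 q6 -0.16 tau6 0.03
t 20.9 p [589.4 201.9 219.2] psi 24.0 tilt [-0. -0.] F [-0.1  0.8 -3.3] T [0.16 0.18 0.57] w 14.3 q6 -0.11 tau6 0.06
t 20.98 p [589.3 201.9 219.2] psi 21.1 tilt [-0. -0.] F [-0.  -0.4 -3.3] T [0.12 0.2  0.6 ] w 14.4 q6 -0.06 tau6 0.09
t 21.07 p [589.4 202.  219.3] psi 18.2 tilt [-0. -0.] F [-0.7  0.7 -3.6] T [0.12 0.21 0.64] w 14.5 q6 -0.01 tau6 0.13
t 21.15 p [589.4 202.  219.2] psi 15.4 tilt [-0. -0.] F [-1.1  0.4 -4.2] T [0.14 0.17 0.69] w 14.3 q6 0.04 tau6 0.16
```

```bash
python3 -m jog '[0,0,0,0,0,0.02,0,0,0,0,0,0,-0.07,0,0,0,0,0,0,-0.07,0,0,0,0,0,0,0,0]'>/dev/null; python3 plan.py; python3 -m jog '[0,0,-0.7,0,0,0,0,0,0,-1.5,0,0,0,0,0,0,-1.5,0,0,0,0,0,0,0,0,0,0,0,0,0,0,0,0,0,0]'>/dev/null; python3 plan.py 634.6 98 256 57.8 8 0
```

```text
t 21.48 p [589.8 201.7 219.4] psi 22.4 tilt [ 0. -0.] F [-1.   0.2 -3.8] T [0.02 0.08 0.03] w 14.5 q6 -0.08 tau6 -0.48
t 21.9 p [590.3 201.8 257.5] psi 22.2 tilt [0.2 0. ] F [-0.8  0.7 -2.4] T [-0.03 -0.   -0.02] w 14.6 q6 -0.08 tau6 0.01
clock 21.9 max mm/row 14.1 deg/row 4.45
[0.02,1.41,0.02,0.0,-0.0,-0.078,0.0,-0.09,1.41,0.02,0.0,-0.0,-0.078,0.0,-0.2,1.4,0.02,0.0,-0.0,-0.078,0.0,-0.3,1.38,0.02,0.0,-0.0,-0.078,0.0,-0.41,1.35,0.02,0.0,-0.0,-0.078,0.0,-0.51,1.31,0.02,0.0,-0.0,-0.078,0.0,-0.61,1.27,0.02,0.0,-0.0,-0.078,0.0,-0.71,1.22,0.02,0.0,-0.0,-0.078,0.0]
```

```bash
python3 -m jog '[0,1.4,0,0,0,-0.078,0,-0.1,1.4,0,0,0,-0.078,0,-0.2,1.4,0,0,0,-0.078,0,-0.3,1.4,0,0,0,-0.078,0,-0.4,1.35,0,0,0,-0.078,0,-0.5,1.3,0,0,0,-0.078,0,-0.6,1.25,0,0,0,-0.078,0,-0.7,1.2,0,0,0,-0.078,0]'>/dev/null; python3 -m jog '[0,0,0,0,0,0,0,0,0,0,0,0,0,0]'>/dev/null;  python3 plan.py 634 97.8 218 57.8 5 0
```

```text
t 22.73 p [633.7  98.2 255.2] psi 57.8 tilt [-0.1  0. ] F [ 0.1  0.1 -2.9] T [0.06 0.02 0.02] w 14.7 q6 -0.87 tau6 -0.09
clock 22.73 max mm/row 7.4 deg/row 0.03
[-0.0,0.01,0.74,-0.0,0.0,0.0,0.0,-0.0,0.01,0.74,-0.0,0.0,0.0,0.0,-0.0,0.01,0.74,-0.0,0.0,0.0,0.0,-0.0,0.01,0.74,-0.0,0.0,0.0,0.0,-0.0,0.01,0.74,-0.0,0.0,0.0,0.0]
```

```bash
python3 -m jog '[0,0.05,1,0,0,0,0,0,0,1,0,0,0,0,0,0,0.8,0,0,0,0,0,0,0,0,0,0,0]'>/dev/null; python3 plan.py; python3 -m jog '[0,0,0.3,0,0,0,0,0,0,0,0,0,0,0]'>/dev/null; python3 plan.py
```

```text
t 23.07 p [633.4  98.6 225.3] psi 58.1 tilt [-0.2 -0.1] F [ 1.   0.  -3.9] T [-0.1  -0.12 -0.  ] w 14.7 q6 -0.88 tau6 0.01
t 23.23 p [634.   98.6 224.6] psi 58.1 tilt [-0.1 -0. ] F [-1.   0.2 -3.6] T [0.03 0.03 0.01] w 14.4 q6 -0.88 tau6 0.0
```

```bash
python3 -m jog '[0,0,0.4,0,0,0,0,0,0,0.2,0,0,0,0,0,0,0,0,0,0,0]'>/dev/null; python3 -m jog '[0,0,0,0,0,0.1,0,0,0,0,0,0,0.1,0,0,0,0,0,0,0.05,0]'>/dev/null; python3 plan.py;python3 -m jog '[0,0,0,0,0,0.05,0]'>/dev/null; python3 plan.py;  python3 -m jog '[0,0,0,0,0,0.05,0]'>/dev/null; python3 plan.py; python3 -m jog '[0,0,0,0,0,0.05,0]'>/dev/null; python3 plan.py; python3 -m jog '[0,0,0,0,0,0.05,0]'>/dev/null; python3 plan.py;python3 -m jog '[0,0,0,0,0,0.05,0]'>/dev/null; python3 plan.py
```

```text
t 23.73 p [634.1  98.1 219.2] psi 43.5 tilt [-0. -0.] F [ 0.9  0.  -2.7] T [-0.1   0.18  0.14] w 14.4 q6 -0.62 tau6 -0.08
t 23.82 p [634.1  98.1 219.2] psi 40.7 tilt [-0. -0.] F [-1.1 -0.7 -3.6] T [-0.12  0.21  0.08] w 14.9 q6 -0.57 tau6 -0.36
t 23.9 p [634.1  98.1 219.2] psi 37.9 tilt [-0. -0.] F [ 0.1 -1.  -3.8] T [-0.08  0.13  0.14] w 14.6 q6 -0.52 tau6 -0.39
t 23.98 p [634.1  98.1 219.2] psi 35.0 tilt [-0. -0.] F [-0.4  0.4 -5. ] T [-0.11  0.12  0.1 ] w 14.7 q6 -0.47 tau6 -0.39
t 24.07 p [634.1  98.1 219.2] psi 32.1 tilt [-0. -0.] F [-0.2 -0.6 -3.7] T [-0.13  0.13  0.1 ] w 14.7 q6 -0.42 tau6 -0.39
t 24.15 p [634.1  98.1 219.2] psi 29.3 tilt [-0. -0.] F [-0.7 -0.9 -3.3] T [-0.12  0.18  0.13] w 14.6 q6 -0.37 tau6 -0.36
```

```bash
python3 -m jog '[0,0,0,0,0,0.05,0]'>/dev/null; python3 plan.py;  python3 -m jog '[0,0,0,0,0,0.05,0]'>/dev/null; python3 plan.py; python3 -m jog '[0,0,0,0,0,0.05,0]'>/dev/null; python3 plan.py; python3 -m jog '[0,0,0,0,0,0.05,0]'>/dev/null; python3 plan.py
```

```text
t 24.23 p [634.1  98.2 219.2] psi 26.4 tilt [-0. -0.] F [-0.3 -0.1 -3.6] T [-0.07  0.14  0.55] w 14.3 q6 -0.33 tau6 0.05
t 24.32 p [634.1  98.1 219.2] psi 23.6 tilt [-0. -0.] F [-0.7  0.3 -3. ] T [-0.04  0.18  0.58] w 14.6 q6 -0.28 tau6 0.06
t 24.4 p [634.1  98.2 219.2] psi 20.8 tilt [-0. -0.] F [-1.3 -0.2 -4. ] T [-0.03  0.14  0.63] w 14.4 q6 -0.23 tau6 0.09
t 24.48 p [634.1  98.2 219.2] psi 17.9 tilt [-0. -0.] F [-1.  -0.2 -2.8] T [-0.07  0.16  0.62] w 14.3 q6 -0.18 tau6 0.13
```

```bash
python3 -m jog '[0,0,0,0,0,0.05,0]'>/dev/null; python3 plan.py; python3 -m jog '[0,0,0,0,0,-0.07,0,0,0,0,0,0,-0.07,0,0,0,0,0,0,0,0]'>/dev/null; python3 plan.py; python3 -m jog '[0,0,-0.7,0,0,0,0,0,0,-1.5,0,0,0,0,0,0,-1.5,0,0,0,0,0,0,0,0,0,0,0,0,0,0,0,0,0,0]'>/dev/null; python3 plan.py 485.6 157.2 256 57.8 10 0
```

```text
t 24.57 p [634.1  98.2 219.2] psi 15.0 tilt [-0. -0.] F [-0.7 -0.5 -3.6] T [-0.05  0.15  0.7 ] w 14.5 q6 -0.13 tau6 0.17
t 24.82 p [634.4  98.3 219.4] psi 23.2 tilt [ 0. -0.] F [ 0.7 -0.6 -3.3] T [-0.12  0.04  0.01] w 14.7 q6 -0.27 tau6 -0.49
t 25.23 p [634.9  98.4 257.6] psi 23.0 tilt [0.2 0. ] F [ 0.7 -1.2 -3.2] T [ 0.02  0.01 -0.  ] w 14.8 q6 -0.27 tau6 0.01
clock 25.23 max mm/row 16.1 deg/row 3.48
[-1.14,-1.13,0.01,0.0,-0.0,-0.061,0.0,-1.07,-1.19,0.01,0.0,-0.0,-0.061,0.0,-1.0,-1.26,0.01,0.0,-0.0,-0.061,0.0,-0.92,-1.31,0.01,0.0,-0.0,-0.061,0.0,-0.84,-1.37,0.01,0.0,-0.0,-0.061,0.0,-0.76,-1.42,0.01,0.0,-0.0,-0.061,0.0,-0.67,-1.46,0.01,0.0,-0.0,-0.061,0.0,-0.58,-1.5,0.01,0.0,-0.0,-0.061,0.0]
[-0.49,-1.53,0.01,0.0,-0.0,-0.061,0.0,-0.39,-1.56,0.02,0.0,-0.0,-0.061,0.0]
```

```bash
python3 -m jog '[-1.15,-1.15,0,0,0,-0.06,0,-1.05,-1.2,0,0,0,-0.06,0,-1,-1.25,0,0,0,-0.06,0,-0.9,-1.3,0,0,0,-0.06,0,-0.85,-1.35,0,0,0,-0.06,0,-0.75,-1.4,0,0,0,-0.06,0,-0.65,-1.45,0,0,0,-0.06,0,-0.6,-1.5,0,0,0,-0.06,0]'>/dev/null; python3 -m jog '[-0.5,-1.55,0,0,0,-0.065,0,-0.4,-1.55,0,0,0,-0.065,0,0,0,0,0,0,0,0,0,0,0,0,0,0,0]'>/dev/null;  python3 plan.py 485 157 218 57.8 5 0
```

```text
t 26.23 p [484.8 157.3 255.8] psi 58.0 tilt [-0. -0.] F [-1.1 -0.5 -3. ] T [-0.08 -0.06 -0.  ] w 15.2 q6 -0.72 tau6 -0.04
clock 26.23 max mm/row 7.6 deg/row 0.04
[-0.0,0.01,0.76,-0.0,0.0,0.001,0.0,-0.0,0.01,0.76,-0.0,0.0,0.001,0.0,-0.0,0.01,0.76,-0.0,0.0,0.001,0.0,-0.0,0.01,0.76,-0.0,0.0,0.001,0.0,-0.0,0.01,0.76,-0.0,0.0,0.001,0.0]
```

```bash
python3 -m jog '[0,0.05,1,0,0,0,0,0,0,1,0,0,0,0,0,0,0.8,0,0,0,0,0,0,0,0,0,0,0]'>/dev/null; python3 plan.py; python3 -m jog '[0,0,0.3,0,0,0,0,0,0,0,0,0,0,0]'>/dev/null; python3 plan.py
```

```text
t 26.57 p [485.1 156.4 225.4] psi 58.0 tilt [-0.3 -0.1] F [ 0.9 -0.  -2.6] T [ 0.02 -0.01 -0.02] w 14.9 q6 -0.72 tau6 0.01
t 26.73 p [485.9 156.8 224.5] psi 58.0 tilt [-0.1 -0. ] F [-0.3  0.3 -2.9] T [0.04 0.03 0.02] w 15.2 q6 -0.72 tau6 0.0
```

```bash
python3 -m jog '[0,0,0.4,0,0,0,0,0,0,0.2,0,0,0,0,0,0,0,0,0,0,0]'>/dev/null; python3 -m jog '[0,0,0,0,0,0.1,0,0,0,0,0,0,0.1,0,0,0,0,0,0,0.05,0]'>/dev/null; python3 plan.py;python3 -m jog '[0,0,0,0,0,0.05,0]'>/dev/null; python3 plan.py;  python3 -m jog '[0,0,0,0,0,0.05,0]'>/dev/null; python3 plan.py; python3 -m jog '[0,0,0,0,0,0.05,0]'>/dev/null; python3 plan.py; python3 -m jog '[0,0,0,0,0,0.05,0]'>/dev/null; python3 plan.py;python3 -m jog '[0,0,0,0,0,0.05,0]'>/dev/null; python3 plan.py
```

```text
t 27.23 p [485.5 157.  219.3] psi 43.5 tilt [-0. -0.] F [-0.9 -0.  -3.3] T [0.11 0.21 0.09] w 14.8 q6 -0.47 tau6 -0.08
t 27.32 p [485.5 157.1 219.3] psi 40.7 tilt [-0. -0.] F [-1.4  0.1 -3.9] T [0.06 0.21 0.13] w 14.2 q6 -0.42 tau6 -0.36
t 27.4 p [485.5 157.1 219.2] psi 37.9 tilt [-0. -0.] F [-0.6  1.2 -2.7] T [0.05 0.2  0.13] w 14.8 q6 -0.37 tau6 -0.39
t 27.48 p [485.5 157.1 219.3] psi 35.0 tilt [-0.1  0. ] F [-1.2  0.5 -3.6] T [0.14 0.24 0.1 ] w 15.0 q6 -0.32 tau6 -0.39
t 27.57 p [485.5 157.1 219.3] psi 32.1 tilt [-0.  0.] F [-1.1  0.6 -3.7] T [0.11 0.2  0.1 ] w 14.9 q6 -0.27 tau6 -0.39
t 27.65 p [485.5 157.1 219.3] psi 29.3 tilt [-0.  0.] F [-1.6 -0.1 -3.7] T [0.13 0.18 0.14] w 14.5 q6 -0.22 tau6 -0.36
```

```bash
python3 -m jog '[0,0,0,0,0,0.05,0]'>/dev/null; python3 plan.py;  python3 -m jog '[0,0,0,0,0,0.05,0]'>/dev/null; python3 plan.py; python3 -m jog '[0,0,0,0,0,0.05,0]'>/dev/null; python3 plan.py; python3 -m jog '[0,0,0,0,0,0.05,0]'>/dev/null; python3 plan.py
```

```text
t 27.73 p [485.5 157.1 219.3] psi 26.5 tilt [-0.  0.] F [ 0.6  0.9 -2.9] T [0.2  0.27 0.48] w 14.5 q6 -0.17 tau6 0.05
t 27.82 p [485.5 157.1 219.3] psi 23.6 tilt [-0. -0.] F [-0.3  0.7 -3. ] T [0.2  0.22 0.52] w 14.8 q6 -0.12 tau6 0.06
t 27.9 p [485.4 157.2 219.3] psi 20.8 tilt [-0. -0.] F [ 0.   1.3 -3.6] T [0.17 0.2  0.59] w 14.8 q6 -0.07 tau6 0.1
t 27.98 p [485.4 157.2 219.3] psi 17.9 tilt [-0. -0.] F [-1.   0.7 -2.5] T [0.17 0.22 0.63] w 14.9 q6 -0.02 tau6 0.13
```

```bash
python3 -m jog '[0,0,0,0,0,0.05,0]'>/dev/null; python3 plan.py; python3 -m jog '[0,0,0,0,0,-0.07,0,0,0,0,0,0,-0.07,0,0,0,0,0,0,0,0]'>/dev/null; python3 plan.py; python3 -m jog '[0,0,-0.7,0,0,0,0,0,0,-1.5,0,0,0,0,0,0,-1.5,0,0,0,0,0,0,0,0,0,0,0,0,0,0,0,0,0,0]'>/dev/null; python3 plan.py 472 -219 256 23 16 0
```

```text
t 28.07 p [485.5 157.2 219.3] psi 15.0 tilt [-0. -0.] F [-1.  -0.3 -4. ] T [0.23 0.29 0.69] w 14.7 q6 0.03 tau6 0.17
t 28.32 p [485.9 157.  219.5] psi 23.2 tilt [ 0. -0.] F [-0.6  0.2 -3.7] T [-0.04  0.1  -0.  ] w 14.7 q6 -0.11 tau6 -0.49
t 28.73 p [486.4 157.1 257.2] psi 23.0 tilt [0.1 0. ] F [-0.9  0.4 -3.4] T [-0.    0.05  0.02] w 14.3 q6 -0.11 tau6 0.01
clock 28.73 max mm/row 23.5 deg/row 0.01
[-1.0,2.13,0.01,0.0,-0.0,0.0,0.0,-1.0,2.13,0.01,0.0,-0.0,0.0,0.0,-1.0,2.13,0.01,0.0,-0.0,0.0,0.0,-1.0,2.13,0.01,0.0,-0.0,0.0,0.0,-1.0,2.13,0.01,0.0,-0.0,0.0,0.0,-1.0,2.13,0.01,0.0,-0.0,0.0,0.0,-1.0,2.13,0.01,0.0,-0.0,0.0,0.0,-1.0,2.13,0.01,0.0,-0.0,0.0,0.0]
[-1.0,2.13,0.01,0.0,-0.0,0.0,0.0,-1.0,2.13,0.01,0.0,-0.0,0.0,0.0,-1.0,2.13,0.01,0.0,-0.0,0.0,0.0,-1.0,2.13,0.01,0.0,-0.0,0.0,0.0,-1.0,2.13,0.01,0.0,-0.0,0.0,0.0,-1.0,2.13,0.01,0.0,-0.0,0.0,0.0,-1.0,2.13,0.01,0.0,-0.0,0.0,0.0,-1.0,2.13,0.01,0.0,-0.0,0.0,0.0]
```

```bash
python3 -m jog '[-1,2.1,0,0,0,0,0,-1,2.1,0,0,0,0,0,-1,2.1,0,0,0,0,0,-1,2.1,0,0,0,0,0,-1,2.1,0,0,0,0,0,-1,2.1,0,0,0,0,0,-1,2.1,0,0,0,0,0,-1,2.1,0,0,0,0,0]'>/dev/null;python3 -m jog '[-1,2.2,0,0,0,0,0,-1,2.2,0,0,0,0,0,-1,2.1,0,0,0,0,0,-1,2.2,0,0,0,0,0,-1,2.1,0,0,0,0,0,-1,2.1,0,0,0,0,0,-1,2.1,0,0,0,0,0,-1,2.1,0,0,0,0,0]'>/dev/null; python3 -m jog '[0,0,2.5,0,0,0,0,0,0,2.5,0,0,0,0,0,0,2.5,0,0,0,0,0,0,2.5,0,0,0,0,0,0,2.5,0,0,0,0,0,0,1,0,0,0,0,0,0,0,0,0,0,0,0,0,0,0,0,0,0]'>/dev/null; python3 plan.py 472 -219 107 23 3 0
python3 - <<'E'
from h import *
s=bot.read_camera("side"); cv2.imwrite("pics/side5.png",s)
cv2.imwrite("pics/g5.png",crop("s",s,330,130,100,100,6))
E
```

```text
t 30.73 p [ 471.7 -217.6  121.2] psi 23.1 tilt [-0.  0.] F [ 0.3  0.1 -2.3] T [-0.04  0.01  0.06] w 14.9 q6 -0.86 tau6 0.0
clock 30.73 max mm/row 4.8 deg/row 0.03
[-0.01,0.05,0.47,-0.0,0.0,0.0,0.0,-0.01,0.05,0.47,-0.0,0.0,0.0,0.0,-0.01,0.05,0.47,-0.0,0.0,0.0,0.0]
```

View pics/g5.png

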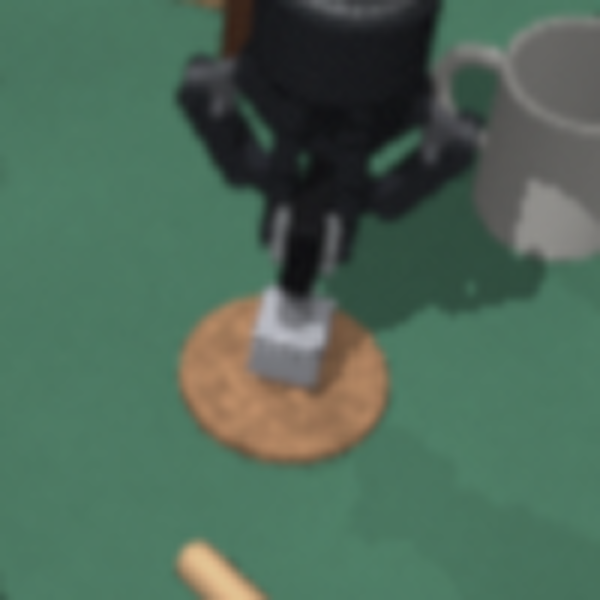

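Key hangs upright over the disc centre (about px (290,340) in the crop). Lower to contact.

```bash
python3 -m jog '[0,0,0.5,0,0,0,0,0,0,0.5,0,0,0,0,0,0,0.2,0,0,0,0,0,0,0,0,0,0,0]'>/dev/null; python3 plan.py; python3 -m jog '[0,0,0.1,0,0,0,0,0,0,0.05,0,0,0,0,0,0,0,0,0,0,0]'>/dev/null; python3 plan.py
```

```text
t 31.12 p [ 471.4 -217.5  109.1] psi 23.1 tilt [-0.  0.] F [-0.1 -0.4 -3. ] T [ 0.04 -0.01  0.05] w 14.4 q6 -0.86 tau6 0.0
t 31.37 p [ 471.7 -217.6  107.9] psi 23.1 tilt [ 0. -0.] F [ 0.6 -0.  -2.7] T [-0.03  0.   -0.02] w 14.8 q6 -0.86 tau6 0.0
```

```bash
python3 -m jog '[0,0,0.1,0,0,0,0,0,0,0.05,0,0,0,0,0,0,0,0,0,0,0]'>/dev/null; python3 plan.py; python3 -m jog '[0,0,0.1,0,0,0,0,0,0,0.05,0,0,0,0,0,0,0,0,0,0,0]'>/dev/null; python3 plan.py
```

```text
t 31.62 p [ 471.6 -217.6  106.2] psi 23.1 tilt [-0. -0.] F [-0.6 -0.1 -2.2] T [-0.01  0.02 -0.01] w 14.7 q6 -0.86 tau6 0.0
t 31.87 p [ 471.6 -217.6  104.7] psi 23.1 tilt [-0.  0.] F [ 0.6 -0.2 -3.1] T [-0.03 -0.02 -0.02] w 14.6 q6 -0.86 tau6 0.0
```

```bash
python3 -m jog '[0,0,0.05,0,0,0,0,0,0,0.05,0,0,0,0,0,0,0,0,0,0,0]'>/dev/null; python3 plan.py; python3 -m jog '[0,0,0.05,0,0,0,0,0,0,0,0,0,0,0]'>/dev/null; python3 plan.py
```

```text
t 32.12 p [ 471.8 -217.7  104.5] psi 23.1 tilt [ 0. -0.] F [-1.1  0.9  3.4] T [0.11 0.36 0.  ] w 14.8 q6 -0.86 tau6 -0.0
t 32.28 p [ 471.9 -217.7  104.4] psi 23.1 tilt [ 0. -0.] F [-1.6  0.9  7.8] T [ 0.23  0.62 -0.03] w 14.7 q6 -0.86 tau6 -0.0
```

```bash
python3 -m jog '[0,0,-0.08,0,0,0,0,0,0,0,0,0,0,0.3,0,0,0,0,0,0,0.6,0,0,0,0,0,0,1,0,0,0,0,0,0,1,0,0,0,0,0,0,1]'>/dev/null; python3 plan.py; python3 -m jog '[0,0,-1,0,0,0,1,0,0,-2,0,0,0,1,0,0,-3,0,0,0,1,0,0,-3,0,0,0,1,0,0,-3,0,0,0,1,0,0,-3,0,0,0,1,0,0,0,0,0,0,1,0,0,0,0,0,0,1]'; python3 -m jog '[0,-3.5,0,0,0,0,1,0,-3.5,0,0,0,0,1,0,-3.5,0,0,0,0,1,0,-3.5,0,0,0,0,1,-2,-2,0,0,0,0,1,-2,-2,0,0,0,0,1,-2,-1,0,0,0,0,1,0,0,0,0,0,0,1]' >/dev/null; python3 plan.py
python3 - <<'E'
from h import *
t=bot.read_camera("top");s=bot.read_camera("side"); cv2.imwrite("pics/top6.png",t); cv2.imwrite("pics/side6.png",s)
W=np.zeros((600,800,3),np.uint8)
W[:400,:]=cv2.resize(s[100:300,150:550],None,fx=2,fy=2); W[400:,:400]=crop("t",t,330,190,100,50,4); W[400:,400:]=crop("t",t,220,170,100,50,4);cv2.imwrite("pics/g6.png",W)
E
```

```text
t 32.78 p [ 471.8 -217.7  104.1] psi 23.1 tilt [ 0. -0.] F [ 0.5 -0.   0.4] T [-0.02  0.02  0.01] w 73.0 q6 -0.86 tau6 -0.0
clock: 33.45
tool_pos: [472.4, -217.9, 256.7]
eef_rot: [0.002, 0.98, 0.2, 0.002]
ft_force: [-0.7, -0.3, -1.3]
width: 85.4
t 34.12 p [337.1 -65.1 252.8] psi 23.1 tilt [-0.3  0.1] F [ 0.1 -1.  -0.1] T [0.01 0.   0.04] w 85.5 q6 -0.63 tau6 -0.05
```

View pics/g6.png

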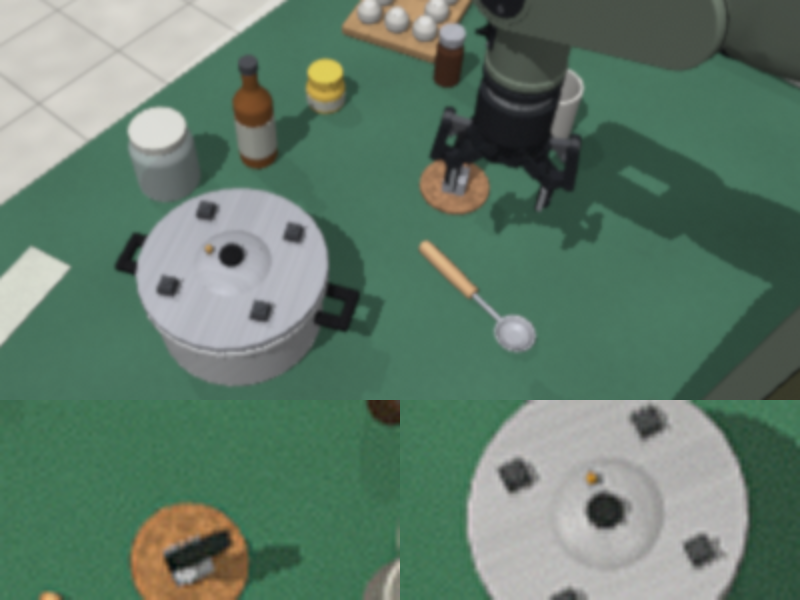

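Run:
```python
from fit import *
im={"top":cv2.imread("pics/top6.png")}
for nm,x,y in(("A",633,97),("D",485,156.5),("B",588.5,201),("C",529,52.5)):
    v=fit(NUT,x,y,im,75,150,np.radians([0,22,45,67]),130)[0]; print(nm,np.round(v[1:3],1),np.degrees(v[3]).round(1)%90)
v=fit(GRIP,471.7,-218,im,30,90,np.radians([90,113,136]),99)[0]; print("key",np.round(v[1:3],1),np.degrees(v[3])%180)
bot.close_job()
```

```text
A [633.1  96.7] 29.8
D [484.6 156.5] 29.5
B [588.2 201.2] 27.9
C [529.3  52.5] 30.3
key [ 470.9 -217.1] 116.77862228555459
the job is handed in; nothing more can be done
```

The four nuts are tightened crosswise with the key in two rounds, the key is standing on its cork disc, and the job is handed in. The run took about 34 s of the 72 s allowed; `close_job` reports no verdict.

**First round:** the order was one nut, its opposite, then the other opposite pair. The key turned about 43° on each nut, which I estimate moved the nuts about 35° after play.

**Second round:** I did one opposite pair, then the other. The last nut of round one was simply continued after a 0.25 s pause. Every nut came up hard clearly: the wrist torque jumped from about 0.1 to about 0.5 N m. I then nipped each one up by about 0.25 rad, ending at 0.68–0.70 N m where I read it; the model predicts 0.70 for 0.25 rad.

**Last checks:**
- **Nut angles:** fitting the final top picture puts the nuts at about 30° (mod 90), around 65–75° on from their starts. The key angles suggested slightly more, with the nuts at 23–28°. The gap is within the socket play and the fit's error.
- **Key:** it stands at about (471, −217) mm, within 2–3 mm of the disc centre. In the picture it stands upright and free of the gripper.
- **Contact:** the wrist force reads about zero with the arm clear of everything.
- **Bystanders:** those visible in the final picture look to be in place. The mug is partly hidden behind the arm and the bowl is outside the crops I viewed, but the arm never went near either one at low height.

No check failed.

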